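# Unlock the wheel-code tool chest

## Robot

A 6-joint arm with a two-finger parallel gripper is mounted at the origin on the work surface. World frame = base frame: x ahead of the robot, y to its left, z up, the work surface at z = 0. Lengths are in m, angles in rad, forces in N, time in s.
With the tool pointing down it reaches from about 0.225 to 0.875 m from the base axis. Payload 3.4 kg.
Tool frame: the origin (TCP) lies between the finger pads; the fingertips stand 11 mm ahead of it and the grasp point (between the pads) lies 8 mm behind it; z points along the fingers, y is the direction in which the jaws open and shut (so a half turn about z gives the same grasp; the last joint's range is limited). The gripper opens to 85 mm and grips with 20 to 120 N. Pads are 22 mm wide; open, the fingers measure 114 mm over their backs; the gripper's body (76 mm by 85 mm) begins 54 mm behind the grasp point. The pads swing forward as they close: fully open they stand 13 mm farther back than shut.
Start: joints at [-1.332, 0.276, 1.505, -0, 1.361, -0.121], TCP at [0.202, -0.538, 0.242] pointing down, gripper open.
Joint ranges: [-2.89, 2.89], [-0.75, 2.08], [0.22, 2.7], [-1.18, 4.32], [0.11, 2.71], [-2.7, 2.7]. Speed limits (rad/s): [2.57, 2.57, 3.14, 3.14, 3.14, 3.14].

## Interface

Orientations are given as a unit quaternion [w, x, y, z].
In Python, from rig import manip gives the robot as it stands. The module is installed in compiled form; this text tells all that it offers.
- The arm moves only by the tool move_arm, never from a script. Its argument "series" is a list that holds one entry, the list of rows, each a list of 7 numbers: the shift along the world's x, y, z in m, then the turn, a rotation vector about the world's x, y, z in rad, then the finger opening in m, from 0 to 0.0854. A call has 1 to 20 rows; each row shifts and turns the commanded pose from where the row before left it; what a row does not reach is not made up. A row lasts 1/12 s, in which the tool goes at most 41.7 mm and 7.16 degrees, less where a joint would pass 70% of its speed; a pose out of reach is approached as far as the arm can. A call with a gripper value outside its range is refused whole. The fingers move at their own pace and stop on an object; "newtons" is the grip in N (left out, the last holds). Time passes only in rows, so rows that do not move let the fingers close. It gives the time, the measured TCP pose, the force and the opening at its end, in the units of the state.
- manip.get_state(): the state, without advancing time (a new reading comes with each control period).
- manip.get_image(name): name is "side" or "top"; returns a dict with "color" (400x640x3 uint8, red, green, blue), "fx", "fy", "cx", "cy" (pixels), "R" (3x3) and "t" (3): a world point X has camera coordinates R X + t. Camera axes: x right, y down, z forward; pixel columns grow to the right and rows downward; lengths in m; the calibration is good to about 2 mm. A picture is of the moment at which its call begins. There is no depth.
- manip.sign_off(): hands the job in, once; it reports no verdict.
The state is a dict: "clock": time; "qpos": joint angles; "qd": joint speeds; "effort": joint torques, N m; "position": TCP position; "ee_rot": TCP orientation; "contact_force": force on the tool from outside, world axes, zero at the start; "moment": the same for the moment, N m; "width": finger opening in m.
Only numpy, scipy, OpenCV 4.12 (cv2) and the standard library are available. Lean on these libraries where they do the work, as an engineer would, in place of code of your own. Each camera call takes 0.05 s, during which the arm holds its last target.

## Task

Unlock the green tool chest: roll its three numbered wheels with a fingertip, gently and one at a time without touching their neighbours, until they show 4-7-2 from left to right as seen from the robot, each digit squarely on top at the index strokes. Then slide the brass bolt to the left until fully home, let go, and leave everything else where it is; never move the bolt before the code is set.

Things in the scene. Friction and masses are not known exactly. Their poses are not given: they have to be found in the camera images.
- chest: green steel tool chest, fixed to the bench; deck (top) 120 mm above the bench, 238 (x) x 358 (y) mm, centred 15 mm to -x of the origin. Origin on the bench straight under the middle wheel; +x points away from the robot across the chest, +y to the left as the robot sees it, z up.
- housing (a point): NOMINAL top of the black lock housing (135 mm above the bench) at the middle wheel, a point fixed to the chest. Housing 150 mm along y, from 100 mm on the robot's side of this point to 45 mm beyond. It and all it carries (wheels, bolt) truly sit up to 7 mm higher or lower, differently each time: find the height by touch. Its place in the chest's x, y is exact.
- seat_left (a point): NOMINAL highest point of the left (+y of the chest) wheel's rim: 151 mm above the bench, 16 mm above the housing top; fixed to the chest (axes as the chest's), so the wheel's true top is up to 7 mm above or below it (all three alike). White wheel, radius 26, rim 16 wide, axle along the chest's y under this point; wheels are 42 apart centre to centre. A spring lets the wheel sink 1 mm per 3 N, 8 mm at most.
- seat_mid (a point): NOMINAL highest point of the middle wheel's rim: 151 mm above the bench, 16 mm above the housing top; fixed to the chest (axes as the chest's), so the wheel's true top is up to 7 mm above or below it (all three alike). White wheel, radius 26, rim 16 wide, axle along the chest's y under this point; wheels are 42 apart centre to centre. A spring lets the wheel sink 1 mm per 3 N, 8 mm at most.
- seat_right (a point): NOMINAL highest point of the right (-y of the chest) wheel's rim: 151 mm above the bench, 16 mm above the housing top; fixed to the chest (axes as the chest's), so the wheel's true top is up to 7 mm above or below it (all three alike). White wheel, radius 26, rim 16 wide, axle along the chest's y under this point; wheels are 42 apart centre to centre. A spring lets the wheel sink 1 mm per 3 N, 8 mm at most.
- wheel_left (a joint): left (+y of the chest) wheel's angle, rad: digit d is on top, at the yellow index strokes, at d x 0.6283 (4 at 2.513). 0 is red; read from the robot's side. Pushing the rim's top to chest +x (away) raises it 1 rad per 26 mm. Stops at -0.25 and 5.9. Rolled by a fingertip pressed on the rim and dragged: 2.5 N of drag turns it, about 7 N of press suffices, over 15 N damages it. It stays where left.
- wheel_mid (a joint): middle wheel's angle, rad: digit d is on top, at the yellow index strokes, at d x 0.6283 (7 at 4.398). 0 is red; read from the robot's side. Pushing the rim's top to chest +x (away) raises it 1 rad per 26 mm. Stops at -0.25 and 5.9. Rolled by a fingertip pressed on the rim and dragged: 2.5 N of drag turns it, about 7 N of press suffices, over 15 N damages it. It stays where left.
- wheel_right (a joint): right (-y of the chest) wheel's angle, rad: digit d is on top, at the yellow index strokes, at d x 0.6283 (2 at 1.257). 0 is red; read from the robot's side. Pushing the rim's top to chest +x (away) raises it 1 rad per 26 mm. Stops at -0.25 and 5.9. Rolled by a fingertip pressed on the rim and dragged: 2.5 N of drag turns it, about 7 N of press suffices, over 15 N damages it. It stays where left.
- bolt_shut (a point): NOMINAL foot of the bolt knob when shut (on the housing top, 135 mm above the bench nominally, true height up to 7 mm off, like the housing): a point fixed to the chest, 75 mm nearer the robot than the axle line and 20 mm right (-y) of the middle wheel. The knob is an upright brass cylinder, 16 across, 27 high.
- bolt (a joint): bolt travel in m: 0 shut (knob at the red patch end), 0.04 fully drawn to the chest's +y (left, green patch). Slides stiffly, about 3 N, and stays where it is left; stop at the end; pushing it with over 25 N damages it.
- tape_roll: yellow ring of tape, 52 across, 18 high, on the chest's deck near its right end; origin at its underside. Bystander.
- chalk_box: small cardboard box 50 x 35 x 22 on the chest's deck near its left end; origin at its underside. Bystander.
- jar: glass jar with red cap, 90 across, 130 high; origin at its underside. Bystander.
- funnel: red funnel standing mouth down, 100 across, 110 high; origin at its underside. Bystander.
- wood_box: wooden box 150 x 100 x 60; origin at its underside. Bystander.
- hammer: hammer lying on the bench. Bystander.
- tin: empty steel tin 80 across, 80 high; origin at its underside. Bystander.

How it is judged:
On the way:
1. all three wheels show 4-7-2 with the bolt still shut (value of joint wheel_left between 2.363 and 2.663 rad and value of joint wheel_mid between 4.248 and 4.548 rad and value of joint wheel_right between 1.107 and 1.407 rad and value of joint bolt below 0.006 m), for 0.2 s.
At the end, for the whole second after the job is handed in: the wheels show 4-7-2 from left to right (angles 2.513, 4.398 and 1.257 rad, each within 0.15 rad, a quarter of a digit) and the bolt is drawn at least 36 of its 40 mm; nothing is touched (value of joint wheel_left between 2.363 and 2.663 rad and value of joint wheel_mid between 4.248 and 4.548 rad and value of joint wheel_right between 1.107 and 1.407 rad and value of joint bolt above 0.036 m).
It fails at once if a wheel is pressed with more than 15 N (contact force between anything else and wheel_left above 15 N or contact force between anything else and wheel_mid above 15 N or contact force between anything else and wheel_right above 15 N).
It fails at once if two wheels are touched at once ((contact force between anything else and wheel_left above 0.3 N and contact force between anything else and wheel_mid above 0.3 N) or (contact force between anything else and wheel_mid above 0.3 N and contact force between anything else and wheel_right above 0.3 N) or (contact force between anything else and wheel_left above 0.3 N and contact force between anything else and wheel_right above 0.3 N)).
It fails at once if the bolt is moved more than 6 mm while the wheels do not show the code (value of joint bolt above 0.006 m and not (value of joint wheel_left between 2.343 and 2.683 rad and value of joint wheel_mid between 4.228 and 4.568 rad and value of joint wheel_right between 1.087 and 1.427 rad)).
It fails at once if the bolt is forced with more than 25 N (contact force between anything else and bolt above 25 N).
It fails at once if a bystander is moved by more than 2 cm (distance of any of tape_roll, chalk_box, jar, funnel, wood_box, hammer, tin from where it was at the start of the episode above 0.02 m).
It also fails if it takes over 64 s, if anything falls off the work surface, if the arm or the gripper's body presses on something with over 40 N, if the wrist force passes 120 N, or if a joint passes its speed limit or range.

## Working session

There is one attempt and no reset: what is moved stays moved. The work goes in short steps, Python scripts to look and compute and a tool call to move; the robot and the scene stay as the last step left them, time stands still between calls to the robot, and variables do not carry over. Pictures are saved under pics/ and viewed, and the job is handed in when it is done.

Besides the shell and the picture viewer there is one more tool, called after "Emit:" by a JSON object that holds its "op" and its "data". move_arm: Moves the arm, as the interface text tells. Its arguments: {"type":"object","properties":{"series":{"type":"array"},"newtons":{"type":"number"}},"required":["series"]}

```bash
mkdir -p pics; python3 - <<'E'
from rig import manip
import cv2
s=manip.get_state()
for k in s: print(k,s[k])
for n in("side","top"):
    im=manip.get_image(n)
    print(n,im["fx"],im["fy"],im["cx"],im["cy"],im["R"],im["t"])
    cv2.imwrite(f"pics/{n}0.png",im["color"][:,:,::-1])
E
```

```text
clock 0.0
qpos [-1.33198288e+00  2.76565604e-01  1.50612477e+00  2.65786853e-05
  1.36071448e+00 -1.21007256e-01]
qd [ 1.83537958e-03  7.87475065e-04  5.05590440e-05 -2.08615461e-03
  1.03454466e-04 -1.82770025e-03]
effort [ 4.67852624e-04 -4.16770756e+01 -2.45806789e+01  4.22354606e-05
  1.09406852e-02  7.33220418e-08]
position [ 0.20233901 -0.53767641  0.2414598 ]
ee_rot [-9.05295164e-04  9.83859833e-01  1.78938560e-01 -4.03692232e-05]
contact_force [ 0.68501119  0.09243202 -0.12576487]
moment [-0.00328922  0.00247318  0.04711156]
width 0.08516732190282558
side 391.0884347896802 391.0884347896802 315.2512973757528 198.67331453409048 [[-0.98666359 -0.16201349 -0.01570283]
 [-0.10829006  0.72537409 -0.67978356]
 [ 0.12152454 -0.66901723 -0.73324466]] [0.47971722 0.12649424 1.28887111]
top 394.0735240813924 394.0735240813924 316.87902272382684 198.52599406873045 [[ 2.75536112e-02 -9.99608282e-01  4.90721456e-03]
 [-9.83792135e-01 -2.79871308e-02 -1.77115093e-01]
 [ 1.77183053e-01  5.24813201e-05 -9.84177912e-01]] [-0.0171599   0.50183804  1.12625909]
```

View pics/side0.png

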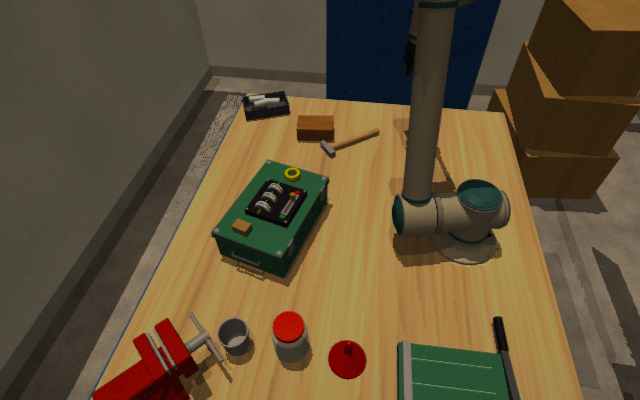

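View pics/top0.png

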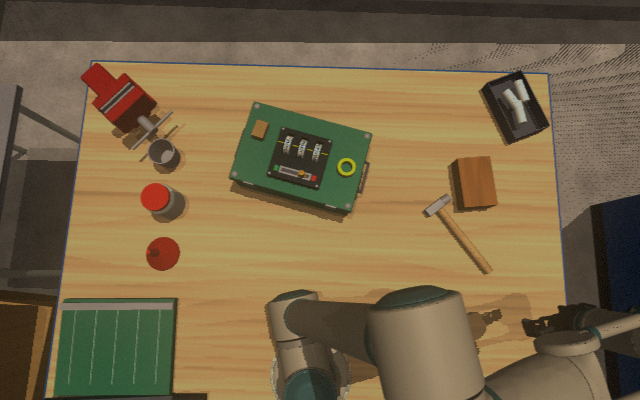

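```bash
python3 - <<'E'
import cv2
a=cv2.imread("pics/top0.png")[95:220,225:380]; cv2.imwrite("pics/t0z.png",cv2.resize(a,None,fx=4.8,fy=4.8,interpolation=cv2.INTER_CUBIC))
a=cv2.imread("pics/side0.png")[155:275,210:335]; cv2.imwrite("pics/s0z.png",cv2.resize(a,None,fx=5,fy=5,interpolation=cv2.INTER_CUBIC))
a=cv2.imread("pics/top0.png")[125:192,265:335]; cv2.imwrite("pics/t0zz.png",cv2.resize(a,None,fx=8.9,fy=8.9,interpolation=cv2.INTER_CUBIC))
E
```

```text
(no output)
```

View pics/t0z.png

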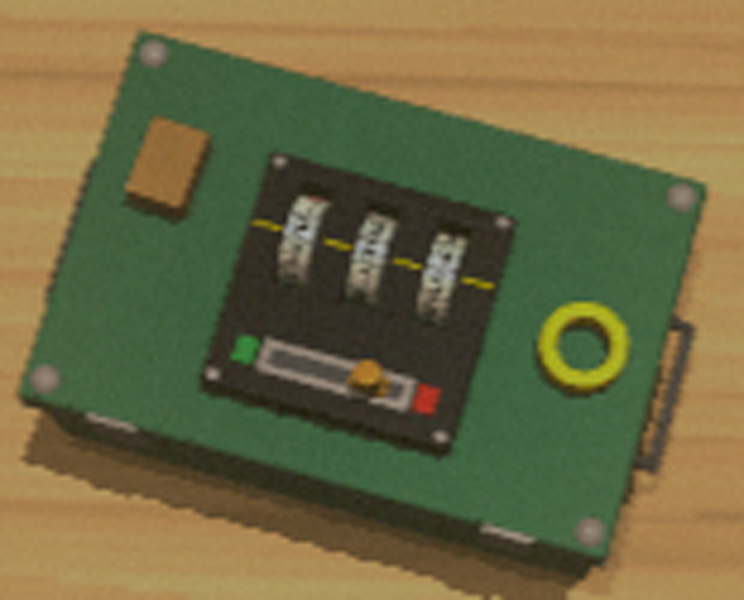

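View pics/s0z.png

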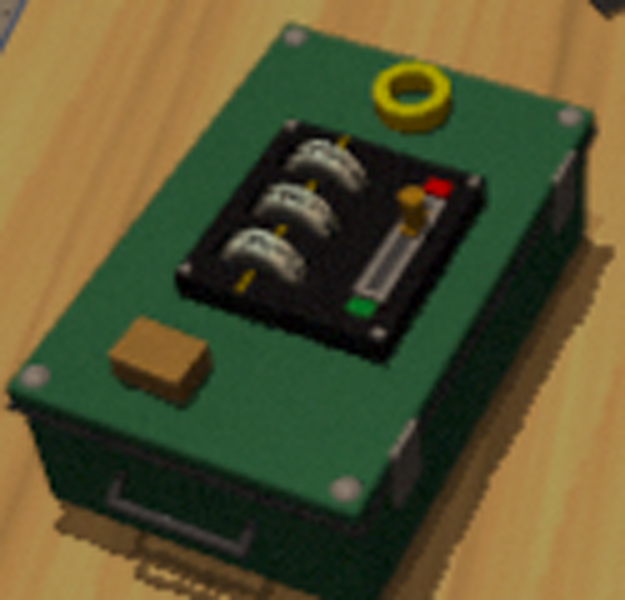

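View pics/t0zz.png

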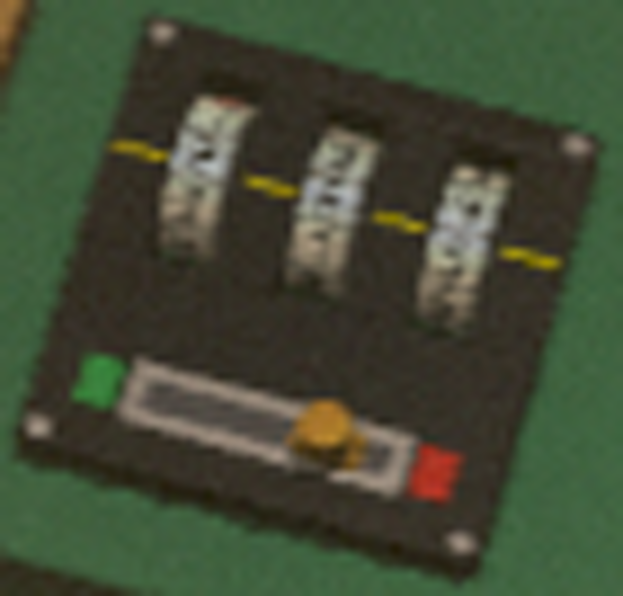

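```bash
cat > h.py <<'E'
import numpy as np, cv2
from rig import manip
CAL={}
def grab(n,k=1):
    ims=[manip.get_image(n) for _ in range(k)]
    im=ims[0]; im["color"]=np.mean([i["color"].astype(float) for i in ims],0)
    return im
def ray(im,uv,z):
    uv=np.atleast_2d(uv).astype(float)
    d=np.c_[(uv[:,0]-im["cx"])/im["fx"],(uv[:,1]-im["cy"])/im["fy"],np.ones(len(uv))]
    R=np.array(im["R"]);t=np.array(im["t"]); C=-R.T@t; D=d@R
    s=(z-C[2])/D[:,2]; return C+D*s[:,None]
def proj(im,X):
    X=np.atleast_2d(X); c=X@np.array(im["R"]).T+np.array(im["t"])
    return np.c_[im["fx"]*c[:,0]/c[:,2]+im["cx"],im["fy"]*c[:,1]/c[:,2]+im["cy"]]
E
python3 - <<'E'
from h import *
import pickle
D={}
for n in("side","top"):
    im=grab(n,6); D[n]=im
    c=np.clip(im["color"],0,255).astype(np.uint8); hsv=cv2.cvtColor(c,cv2.COLOR_RGB2HSV)
    m=cv2.inRange(hsv,(60,90,65),(90,255,255))
    x0,y0,x1,y1=(205,150,340,280) if n=="side" else (220,90,385,225)
    z=np.zeros_like(m); z[y0:y1,x0:x1]=m[y0:y1,x0:x1]
    cn=max(cv2.findContours(z,cv2.RETR_EXTERNAL,cv2.CHAIN_APPROX_NONE)[0],key=cv2.contourArea)
    vis=c.copy()[:,:,::-1].copy(); cv2.drawContours(vis,[cn],-1,(0,0,255),1)
    cv2.imwrite(f"pics/{n}1c.png",cv2.resize(vis[y0:y1,x0:x1],None,fx=4,fy=4))
    P=ray(im,cn[:,0,:],0.12)[:,:2]*1000
    r=cv2.minAreaRect(P.astype(np.float32)); print(n,r)
pickle.dump(D,open("d0.pkl","wb"))
E
```

```text
side ((612.2489624023438, 48.72222900390625), (351.2754211425781, 232.39808654785156), 75.81954193115234)
top ((576.0737915039062, -48.915321350097656), (49.23309326171875, 129.0057830810547), 76.87520599365234)
```

View pics/top1c.png

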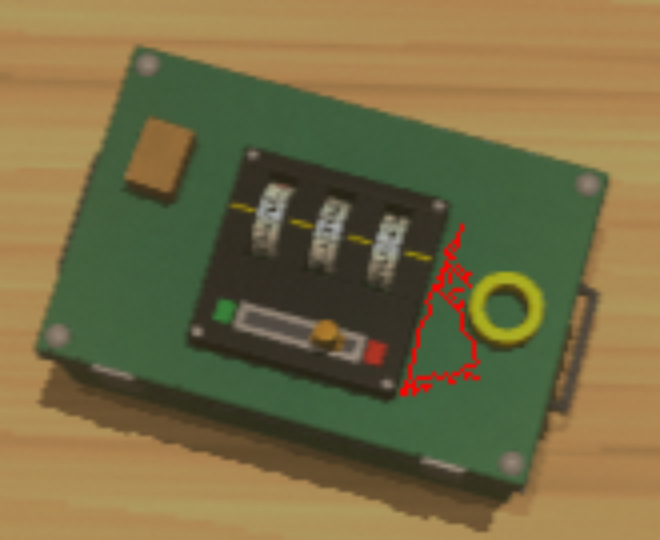

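View pics/side1c.png

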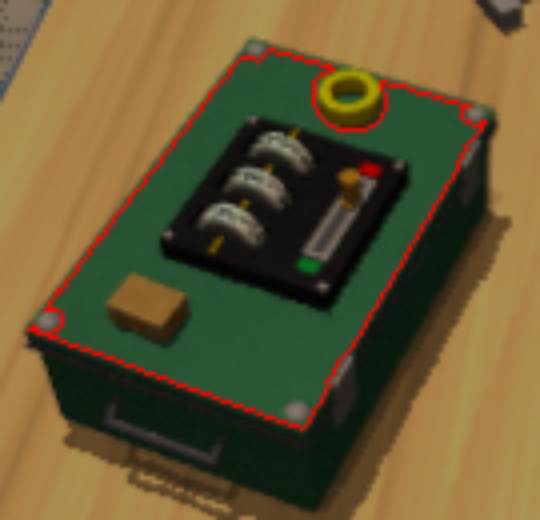

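```bash
python3 - <<'E'
from h import *
import pickle
D=pickle.load(open("d0.pkl","rb"))
for n in("side","top"):
    im=D[n]; c=np.clip(im["color"],0,255).astype(np.uint8); hsv=cv2.cvtColor(c,cv2.COLOR_RGB2HSV)
    p=(180,115) if n=="top" else (215,215)
    x0,y0,x1,y1=(205,150,340,280) if n=="side" else (220,90,385,225)
    print(n,hsv[130,300] if n=="top" else hsv[220,240])
    m=cv2.inRange(hsv,(50,80,50) if n=="top" else (50,80,62),(95,255,255))
    z=np.zeros_like(m); z[y0:y1,x0:x1]=m[y0:y1,x0:x1]
    cn=max(cv2.findContours(z,cv2.RETR_EXTERNAL,cv2.CHAIN_APPROX_NONE)[0],key=cv2.contourArea)
    vis=c.copy()[:,:,::-1].copy(); cv2.drawContours(vis,[cn],-1,(0,0,255),1)
    cv2.imwrite(f"pics/{n}2c.png",cv2.resize(vis[y0:y1,x0:x1],None,fx=4,fy=4))
    P=ray(im,cn[:,0,:],0.12)[:,:2]*1000
    r=cv2.minAreaRect(P.astype(np.float32)); print(n,r)
    a=np.radians(r[2]-90); ex=np.array([np.cos(a),np.sin(a)]); print(a,"origin",np.array(r[0])+15*ex)
    # yellow, red, green, brass blobs
    for nm,lo,hi in(("yellow",(22,150,120),(33,255,255)),("red",(0,170,120),(6,255,255)),("lgreen",(55,150,110),(75,255,255)),("brass",(12,150,110),(21,255,255))):
        mm=cv2.inRange(hsv,lo,hi); mm[:y0]=0;mm[y1:]=0;mm[:,:x0]=0;mm[:,x1:]=0
        k,l,st,ce=cv2.connectedComponentsWithStats(mm)
        for i in range(1,k):
            if st[i,4]>3: print(nm,st[i,4],ce[i].round(1),(ray(im,ce[i],0.135)[0]*1000).round(1))
E
```

```text
side [ 17 178 142]
side ((612.1827392578125, 48.724609375), (352.0229187011719, 232.95077514648438), 75.68711853027344)
-0.2498069070944136 origin [626.71714189  45.01635641]
yellow 76 [291.9 172.1] [577.6 -84.8 135. ]
red 11 [297.3 192. ] [541.9   3.5 135. ]
lgreen 4 [281.5 216. ] [569.8 109.6 135. ]
brass 1264 [233.5 181.3] [759.9 -13.3 135. ]
brass 152 [281.4 155.7] [ 631.3 -162.1  135. ]
brass 38 [304.3 159.6] [ 547.7 -153.4  135. ]
brass 435 [321.1 163.6] [ 486.9 -141.3  135. ]
brass 9 [336.1 169.2] [ 432.3 -120.7  135. ]
brass 13 [292.  193.8] [557.  14. 135.]
brass 7 [328.3 199.1] [439.3  19.7 135. ]
brass 137 [241.1 224.4] [681.9 159.8 135. ]
brass 4 [336.5 222. ] [402.1 108.1 135. ]
brass 6 [321.5 224.5] [444.9 124.2 135. ]
brass 34 [331.7 236.6] [408.9 164.4 135. ]
brass 198 [305.9 260.5] [467.9 256.3 135. ]
brass 38 [207.4 240.8] [760.6 232.8 135. ]
brass 293 [210.9 260.1] [728.  294.9 135. ]
brass 5 [329.4 248. ] [410. 205. 135.]
brass 4 [324.  254.5] [421.8 229.2 135. ]
brass 8 [321.6 263. ] [424.1 257.8 135. ]
brass 5 [229.6 273. ] [663.9 326.8 135. ]
brass 5 [320.  271.6] [424.2 285.5 135. ]
brass 4 [251.5 273. ] [605.5 317.8 135. ]
brass 13 [249.4 277.1] [607.6 330.9 135. ]
brass 4 [261.  276.8] [577.2 325.2 135. ]
top [60 88 93]
top ((613.2330322265625, 45.64039611816406), (352.8548583984375, 233.75625610351562), 75.68519592285156)
-0.2498404629241486 origin [627.76731042  41.93165544]
yellow 160 [346.2 166.4] [579.  -82.2 135. ]
red 24 [313.2 177.6] [544.3   8.5 135. ]
brass 178 [259.5 128.6] [682.1 164.5 135. ]
brass 28 [301.1 172.4] [558.3  42.5 135. ]
```

View pics/top2c.png

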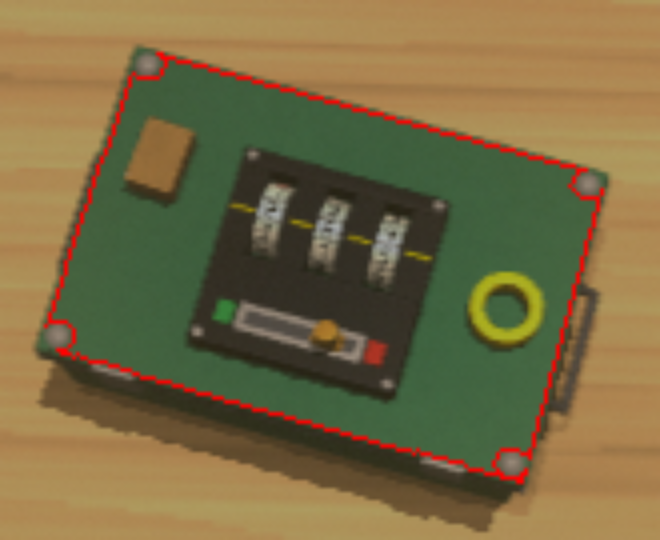

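```bash
cat >> h.py <<'E'
O=np.array([0.6273,0.0433]); YAW=-0.25
EX=np.array([np.cos(YAW),np.sin(YAW),0]); EY=np.array([-np.sin(YAW),np.cos(YAW),0]); EZ=np.array([0,0,1.])
def c2w(x,y,z): return np.array([O[0],O[1],0])+np.multiply.outer(x,EX)+np.multiply.outer(y,EY)+np.multiply.outer(z,EZ)
def unroll(im,wy,dz=0,S=8):
    ph=np.linspace(1.2,-1.2,int(2.4*26*S)); yy=np.linspace(9,-9,18*S)/1000
    PH,YY=np.meshgrid(ph,yy,indexing="ij")
    X=c2w(0.026*np.sin(PH),wy+YY,0.125+dz+0.026*np.cos(PH)).reshape(-1,3)
    uv=proj(im,X).reshape(PH.shape+(2,)).astype(np.float32)
    return cv2.remap(im["color"].astype(np.float32),uv[...,0],uv[...,1],cv2.INTER_CUBIC)
def sheet(ims,dz,fn):
    row=[]
    for im in ims:
        for wy in(.042,0,-.042):
            u=unroll(im,wy,dz); u=np.clip((u-u.min())/(np.percentile(u,99.5)-u.min())*255,0,255)
            # angle ticks
            H=len(u); pad=np.full((H,40,3),60.)
            for a in np.arange(-1.2,1.21,.2):
                r=int(round((1.2-a)/2.4*(H-1))); pad[max(r-1,0):r+1,(0 if abs(a)<.01 else 25):]=(255,255,0)
            row+= [u,pad]
    o=np.concatenate(row,1).astype(np.uint8); f=min(800/o.shape[1],600/o.shape[0],1)
    cv2.imwrite(fn,cv2.resize(o,None,fx=f,fy=f)[:,:,::-1])
E
python3 - <<'E'
from h import *
import pickle
D=pickle.load(open("d0.pkl","rb"))
sheet([D["top"],D["side"]],0,"pics/u0.png")
im=D["top"]
# project check
for n in("top","side"):
    im=D[n];c=np.clip(im["color"]*1.6,0,255).astype(np.uint8)[:,:,::-1]
    x0,y0=(265,120) if n=="top" else (240,175)
    z=cv2.resize(c[y0:y0+72,x0:x0+80],None,fx=8,fy=8,interpolation=cv2.INTER_CUBIC)
    for x,y,zz in[(.045,.075,.135),(.045,-.075,.135),(-.1,.075,.135),(-.1,-.075,.135),(-.075,-.02,.162),(0,.063,.135),(0,-.063,.135)]:
        u=(proj(im,c2w(x,y,zz))[0]-[x0,y0]+.5)*8; cv2.circle(z,tuple(int(v) for v in u),3,(0,0,255),-1)
    cv2.imwrite(f"pics/chk_{n}.png",z)
E
```

```text
(no output)
```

View pics/u0.png

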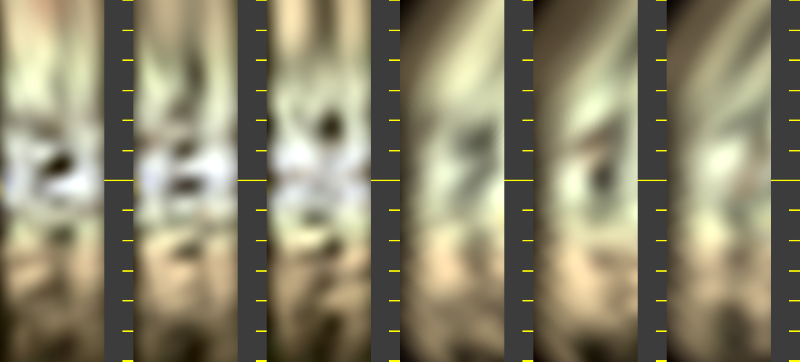

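View pics/chk_top.png

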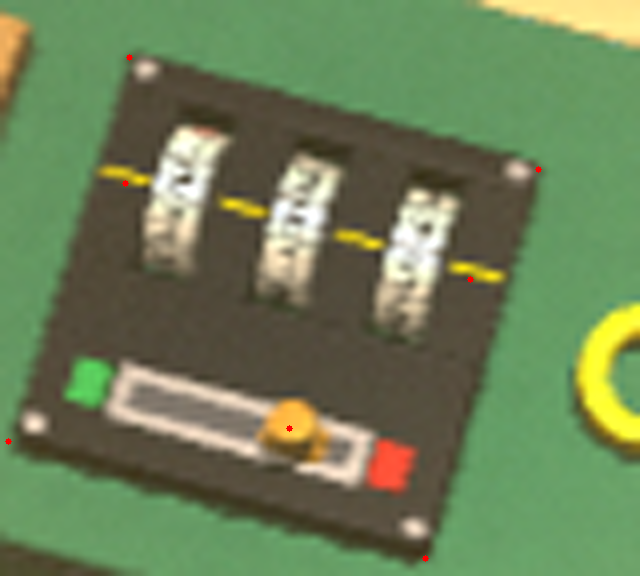

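View pics/chk_side.png

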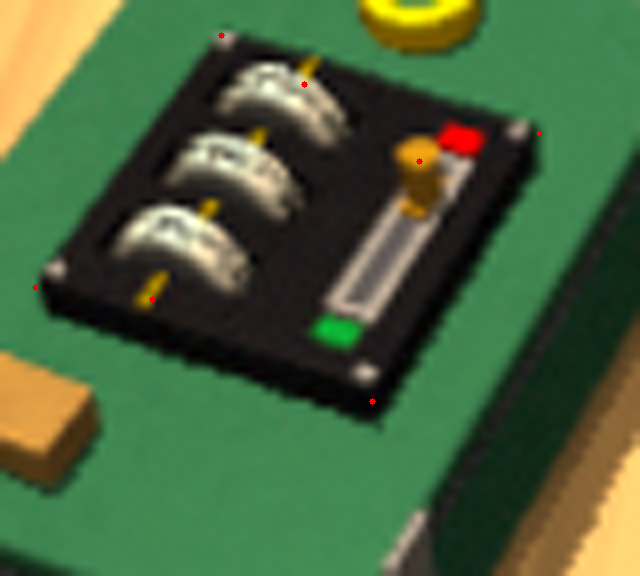

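```bash
cat >> h.py <<'E'
def wheelzoom(D,fn,dz=0,F=16):
    tiles=[]
    for n in("top","side"):
        im=D[n]
        for wy in(.042,0,-.042):
            u,v=proj(im,c2w(0,wy,.146+dz))[0]
            M=np.float32([[F,0,132-F*u],[0,F,150-F*v]])
            if n=="top": 
                M0=np.vstack([M,[0,0,1]]); Rm=cv2.getRotationMatrix2D((132,150),14.3,1); M=(np.vstack([Rm,[0,0,1]])@M0)[:2]
            else:
                M0=np.vstack([M,[0,0,1]]); Rm=cv2.getRotationMatrix2D((132,150),55,1); M=(np.vstack([Rm,[0,0,1]])@M0)[:2]
            w=cv2.warpAffine(im["color"].astype(np.float32),M,(264,300),flags=cv2.INTER_LANCZOS4)
            w=np.clip((w-20)*255/190,0,255).astype(np.uint8)
            cv2.line(w,(0,150),(20,150),(255,255,0),1)
            tiles.append(w)
    o=np.vstack([np.hstack(tiles[:3]),np.hstack(tiles[3:])])
    cv2.imwrite(fn,o[:,:,::-1])
E
python3 - <<'E'
from h import *
import pickle
D=pickle.load(open("d0.pkl","rb"))
wheelzoom(D,"pics/wz0.png")
E
```

```text
(no output)
```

View pics/wz0.png

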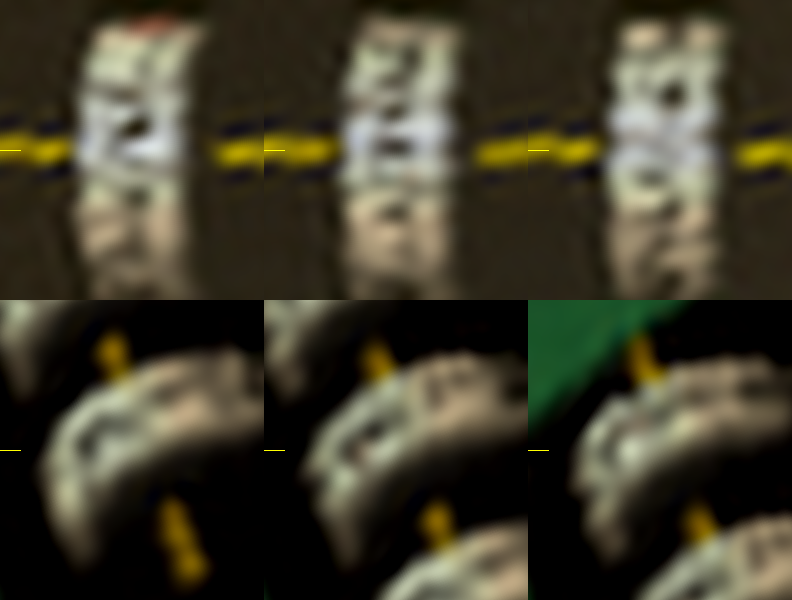

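Emit:
{"op": "move_arm", "data": {"series": [[[0.0213,0.0312,0,0,0,-0.0305,0],[0.0213,0.0312,0,0,0,-0.0305,0],[0.0213,0.0312,0,0,0,-0.0305,0],[0.0213,0.0312,0,0,0,-0.0305,0],[0.0213,0.0312,0,0,0,-0.0305,0],[0.0213,0.0312,0,0,0,-0.0305,0],[0.0213,0.0312,0,0,0,-0.0305,0],[0.0213,0.0312,0,0,0,-0.0305,0],[0.0213,0.0312,0,0,0,-0.0305,0],[0.0213,0.0312,0,0,0,-0.0305,0],[0.0213,0.0312,0,0,0,-0.0305,0],[0.0213,0.0312,0,0,0,-0.0305,0],[0.0213,0.0312,0,0,0,-0.0305,0],[0.0213,0.0312,0,0,0,-0.0305,0],[0.0213,0.0312,0,0,0,-0.0305,0],[0.0213,0.0312,0,0,0,-0.0305,0],[0.0213,0.0312,0,0,0,-0.0305,0],[0.0213,0.0312,0,0,0,-0.0305,0],[0.0213,0.0312,0,0,0,-0.0305,0],[0.0213,0.0312,0,0,0,-0.0305,0]]], "newtons": 30}}

```text
clock: 2.37
position: [0.6292, 0.0876, 0.2424]
ee_rot: [0.0, 0.992, -0.125, 0.0]
contact_force: [1.6, -0.6, 0.7]
width: -0.0002
```

Emit:
{"op": "move_arm", "data": {"series": [[[0,0,-0.03,0,0,0,0],[-0.0012,-0.0011,-0.03,0,0,0,0],[0,0,-0.01,0,0,0,0],[0,0,0,0,0,0,0],[0,0,0,0,0,0,0]]]}}

```text
clock: 2.78
position: [0.6273, 0.0844, 0.1725]
ee_rot: [0.0, 0.992, -0.125, -0.0]
contact_force: [-0.9, 0.2, 0.9]
width: -0.0001
```

Emit:
{"op": "move_arm", "data": {"series": [[[0.0006,0.002,-0.002,0,0,0,0],[0,0,-0.001,0,0,0,0],[0,0,-0.001,0,0,0,0],[0,0,0,0,0,0,0]]]}}

```text
clock: 3.12
position: [0.6282, 0.0865, 0.1693]
ee_rot: [-0.0, 0.992, -0.125, 0.001]
contact_force: [-0.9, 0.3, -0.3]
width: -0.0001
```

Emit:
{"op": "move_arm", "data": {"series": [[[0,0,-0.001,0,0,0,0],[0,0,-0.001,0,0,0,0],[0,0,-0.001,0,0,0,0],[0,0,0,0,0,0,0]]]}}

```text
clock: 3.45
position: [0.6278, 0.0866, 0.1652]
ee_rot: [0.0, 0.992, -0.125, -0.0]
contact_force: [0.2, 0.5, 0.7]
width: -0.0002
```

Emit:
{"op": "move_arm", "data": {"series": [[[0,0,-0.001,0,0,0,0],[0,0,-0.001,0,0,0,0],[0,0,-0.001,0,0,0,0],[0,0,0,0,0,0,0]]]}}

```text
clock: 3.78
position: [0.6279, 0.0867, 0.1631]
ee_rot: [0.0, 0.992, -0.125, 0.0]
contact_force: [-1.8, 0.5, 5.5]
width: 0.0001
```

Emit:
{"op": "move_arm", "data": {"series": [[[0,0,-0.001,0,0,0,0],[0,0,0,0,0,0,0],[0.0019,-0.0005,0,0,0,0,0],[0.0019,-0.0005,0,0,0,0,0],[0.0019,-0.0005,0,0,0,0,0]]]}}

```text
clock: 4.2
position: [0.6332, 0.0853, 0.1627]
ee_rot: [-0.0, 0.992, -0.125, 0.0]
contact_force: [-3.0, -0.1, 8.6]
width: 0.0
```

Emit:
{"op": "move_arm", "data": {"series": [[[0.0019,-0.0005,0,0,0,0,0],[0.0019,-0.0005,0,0,0,0,0],[0.0019,-0.0005,0,0,0,0,0],[0.0019,-0.0005,0,0,0,0,0],[0.0019,-0.0005,0,0,0,0,0],[0.0019,-0.0005,0,0,0,0,0],[0,0,0,0,0,0,0]]]}}

```text
clock: 4.78
position: [0.6454, 0.0822, 0.1629]
ee_rot: [-0.0, 0.992, -0.125, 0.001]
contact_force: [-1.8, 0.5, 8.4]
width: 0.0
```

Emit:
{"op": "move_arm", "data": {"series": [[[0,0,0.01,0,0,0,0],[0,0,0.03,0,0,0,0],[-0.005,-0.04,0.01,0,0,0,0],[-0.005,-0.04,0,0,0,0,0],[-0.005,-0.04,0,0,0,0,0],[-0.005,-0.04,0,0,0,0,0],[0,0,0,0,0,0,0]]]}}

```text
clock: 5.37
position: [0.6242, -0.0853, 0.2115]
ee_rot: [0.003, 0.992, -0.128, 0.0]
contact_force: [-0.9, -0.5, 0.0]
width: -0.0001
```

```bash
cat >> h.py <<'E'
def look(tag,k=6,dz=0.003):
    D={n:grab(n,k) for n in("top","side")}
    import pickle; pickle.dump(D,open(f"d{tag}.pkl","wb"))
    wheelzoom(D,f"pics/wz{tag}.png",dz)
    for n in D: cv2.imwrite(f"pics/{n}_{tag}.png",D[n]["color"].astype(np.uint8)[:,:,::-1])
    sheet([D["top"],D["side"]],dz,f"pics/u{tag}.png")
    return D
E
python3 -c "
from h import *
look('1',3)"
```

```text
(no output)
```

View pics/wz1.png

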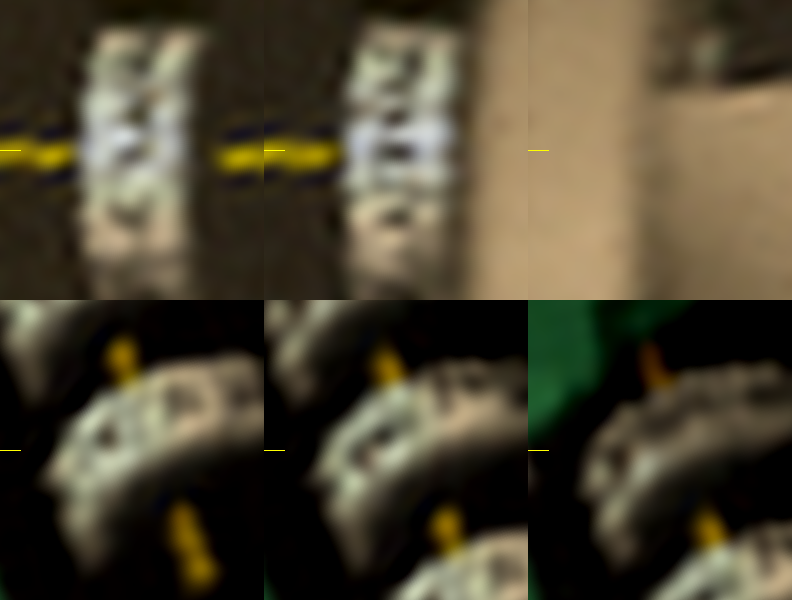

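View pics/top_1.png

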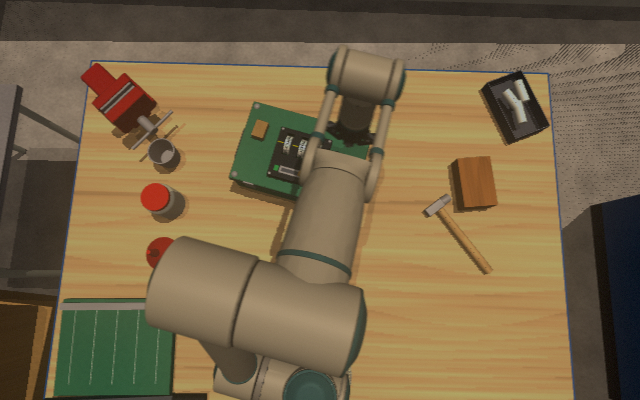

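```bash
cat >> h.py <<'E'
def strips(ims_w,fn,dz=0.003,S=9):
    # list of (im,wy); row phi shown horizontally foreshortened as unrolled, grey, local contrast
    row=[]
    for im,wy in ims_w:
        u=unroll(im,wy,dz,S).mean(2)
        bg=cv2.GaussianBlur(u,(0,0),6*S/1.5); sd=np.sqrt(cv2.GaussianBlur((u-bg)**2,(0,0),6*S/1.5))+4
        v=np.clip(128+60*(u-bg)/sd,0,255).astype(np.uint8); v=cv2.cvtColor(v,cv2.COLOR_GRAY2BGR)
        H=len(v); pad=np.full((H,40,3),60,np.uint8)
        for a in np.arange(-1.2,1.21,.2):
            r=int(round((1.2-a)/2.4*(H-1))); pad[max(r-1,0):r+1,(0 if abs(a)<.01 else 25):]=(0,255,255)
        row+=[v,pad]
    o=np.concatenate(row,1); f=min(800/o.shape[1],600/o.shape[0],1); cv2.imwrite(fn,cv2.resize(o,None,fx=f,fy=f))
E
python3 - <<'E'
from h import *
import pickle
A=pickle.load(open("d0.pkl","rb"));B=pickle.load(open("d1.pkl","rb"))
strips([(A["top"],.042),(B["top"],.042),(A["top"],0),(A["top"],-.042)],"pics/st1.png")
E
```

```text
(no output)
```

View pics/st1.png

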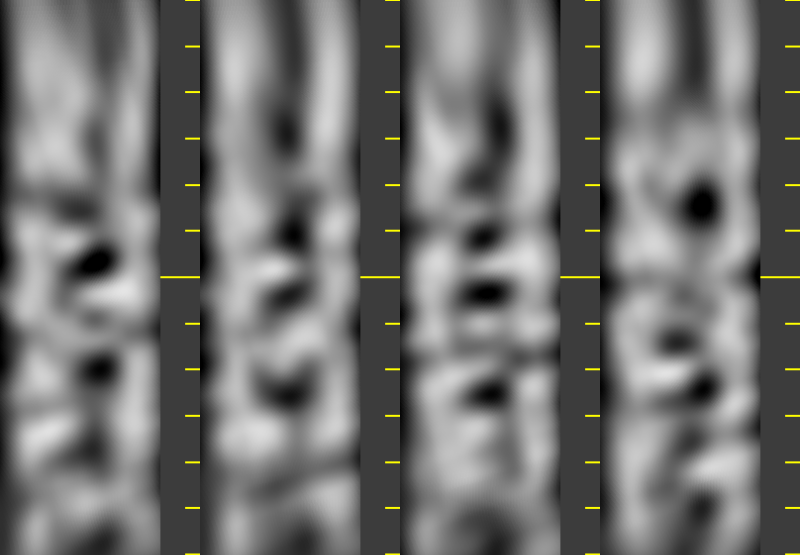

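```bash
python3 - <<'E'
from h import *
import pickle
A=pickle.load(open("d0.pkl","rb"))
for n in("top","side"):
  for wy in(.042,0,-.042):
    u=unroll(A[n],wy,.0028,4); r=u[...,0]/(u[...,1]+1)
    c=r[:,20:52].mean(1) if n=="top" else r[:,10:40].mean(1)
    ph=np.linspace(1.2,-1.2,len(c))
    print(n,wy,[round(float(c[np.abs(ph-p).argmin()]),2) for p in np.arange(1.2,-1.21,-.1)])
E
```

```text
top 0.042 [1.23, 1.19, 1.13, 1.06, 1.01, 0.98, 0.98, 0.98, 1.0, 1.02, 0.98, 1.01, 1.0, 0.98, 0.99, 0.99, 1.01, 1.07, 1.09, 1.09, 1.08, 1.08, 1.1, 1.1, 1.09]
top 0 [1.08, 1.08, 1.07, 1.05, 1.02, 1.0, 0.98, 0.99, 1.01, 1.0, 1.01, 0.98, 0.99, 1.0, 0.98, 1.0, 1.02, 1.06, 1.1, 1.1, 1.09, 1.08, 1.08, 1.08, 1.08]
top -0.042 [1.08, 1.08, 1.07, 1.06, 1.03, 1.0, 0.98, 0.98, 0.98, 1.0, 0.99, 0.98, 1.0, 0.98, 0.98, 0.99, 1.01, 1.06, 1.09, 1.09, 1.09, 1.08, 1.09, 1.09, 1.07]
side 0.042 [1.09, 1.08, 1.06, 1.05, 1.04, 1.02, 1.0, 0.99, 0.99, 0.99, 0.98, 0.97, 0.97, 0.97, 0.98, 1.0, 1.01, 1.06, 1.1, 1.1, 1.09, 1.09, 1.09, 1.09, 1.09]
side 0 [1.09, 1.09, 1.07, 1.06, 1.04, 1.02, 1.0, 0.98, 0.97, 0.99, 1.04, 1.04, 1.0, 0.97, 0.97, 0.99, 1.02, 1.06, 1.1, 1.1, 1.1, 1.09, 1.09, 1.08, 1.07]
side -0.042 [1.1, 1.09, 1.07, 1.06, 1.04, 1.02, 1.0, 0.99, 0.98, 0.99, 0.98, 0.97, 0.98, 0.99, 0.98, 0.98, 1.01, 1.06, 1.09, 1.09, 1.09, 1.09, 1.08, 1.08, 1.08]
```

Emit:
{"op": "move_arm", "data": {"series": [[[0.0015,0.04,0,0,0,0,0],[0.0015,0.04,0,0,0,0,0],[0.0015,0.04,0,0,0,0,0],[0.0015,0.04,-0.01,0,0,0,0],[0,0.003,-0.02,0,0,0,0],[0,0,-0.005,0,0,0,0],[0,0,0,0,0,0,0],[0,0,0,0,0,0,0]]]}}

```text
clock: 6.33
position: [0.6309, 0.0851, 0.1763]
ee_rot: [0.0, 0.992, -0.124, -0.0]
contact_force: [0.1, -0.3, 0.3]
width: 0.0001
```

Emit:
{"op": "move_arm", "data": {"series": [[[0,0,-0.008,0,0,0,0],[0,0,-0.003,0,0,0,0],[0,0,-0.0015,0,0,0,0],[0,0,-0.0015,0,0,0,0],[0,0,-0.0006,0,0,0,0],[0,0,0,0,0,0,0]]]}}

```text
clock: 6.83
position: [0.6314, 0.0841, 0.1633]
ee_rot: [0.0, 0.992, -0.125, 0.001]
contact_force: [-0.7, -0.8, 6.5]
width: -0.0001
```

Emit:
{"op": "move_arm", "data": {"series": [[[0,0,-0.0006,0,0,0,0],[0.0019,-0.0005,0,0,0,0,0],[0.0019,-0.0005,0,0,0,0,0],[0.0019,-0.0005,0,0,0,0,0],[0.0019,-0.0005,0,0,0,0,0],[0.0019,-0.0005,0,0,0,0,0],[0.0019,-0.0005,0,0,0,0,0],[0,0,0,0,0,0,0]]]}}

```text
clock: 7.5
position: [0.6427, 0.0813, 0.163]
ee_rot: [0.0, 0.992, -0.125, 0.001]
contact_force: [-1.8, -1.5, 7.3]
width: -0.0001
```

Emit:
{"op": "move_arm", "data": {"series": [[[0,0,0.01,0,0,0,0],[0,0,0.01,0,0,0,0],[-0.0035,-0.02,0,0,0,0,0],[-0.0032,-0.0202,0,0,0,0,0],[0,0,0,0,0,0,0],[0,0,-0.01,0,0,0,0],[0,0,-0.002,0,0,0,0],[0,0,0,0,0,0,0]]]}}

```text
clock: 8.17
position: [0.6349, 0.0427, 0.1678]
ee_rot: [-0.0, 0.992, -0.125, -0.001]
contact_force: [0.1, -0.6, 0.2]
width: 0.0002
```

Emit:
{"op": "move_arm", "data": {"series": [[[0.001,-0.001,-0.0025,0,0,0,0],[0,0,-0.0015,0,0,0,0],[0,0,-0.0015,0,0,0,0],[0,0,-0.001,0,0,0,0],[0,0,0,0,0,0,0]]]}}

```text
clock: 8.58
position: [0.637, 0.0415, 0.1636]
ee_rot: [-0.0, 0.992, -0.125, 0.001]
contact_force: [-2.3, 0.3, 4.7]
width: 0.0004
```

Emit:
{"op": "move_arm", "data": {"series": [[[0,0,-0.0012,0,0,0,0],[-0.0019,0.0005,0,0,0,0,0],[-0.0019,0.0005,0,0,0,0,0],[-0.0019,0.0005,0,0,0,0,0],[-0.0019,0.0005,0,0,0,0,0],[-0.0019,0.0005,0,0,0,0,0],[0,0,0,0,0,0,0]]]}}

```text
clock: 9.17
position: [0.6295, 0.0435, 0.1636]
ee_rot: [-0.0, 0.992, -0.125, 0.003]
contact_force: [1.3, 0.0, 6.5]
width: 0.0003
```

Emit:
{"op": "move_arm", "data": {"series": [[[-0.0019,0.0005,0,0,0,0,0],[-0.0019,0.0005,0,0,0,0,0],[-0.0019,0.0005,0,0,0,0,0],[-0.0019,0.0005,0,0,0,0,0],[-0.0019,0.0005,0,0,0,0,0],[0,0,0,0,0,0,0]]]}}

```text
clock: 9.67
position: [0.6197, 0.046, 0.1634]
ee_rot: [-0.0, 0.992, -0.125, 0.003]
contact_force: [1.3, -0.7, 5.5]
width: 0.0004
```

Emit:
{"op": "move_arm", "data": {"series": [[[0,0,0.015,0,0,0,0],[0,0,0.03,0,0,0,0],[-0.01,-0.04,0,0,0,0,0],[-0.01,-0.04,0,0,0,0,0],[-0.01,-0.04,0,0,0,0,0],[-0.01,-0.04,0,0,0,0,0],[-0.01,-0.04,0,0,0,0,0],[-0.01,-0.04,0,0,0,0,0],[0,0,0,0,0,0,0]]]}}

```text
clock: 10.42
position: [0.556, -0.2014, 0.2063]
ee_rot: [0.003, 0.992, -0.128, -0.0]
contact_force: [0.8, 1.0, 0.3]
width: 0.0002
```

```bash
python3 - <<'E'
from h import *
D=look('2',5)
strips([(D["top"],.042),(D["top"],0),(D["top"],-.042)],"pics/st2.png")
E
```

View pics/wz2.png

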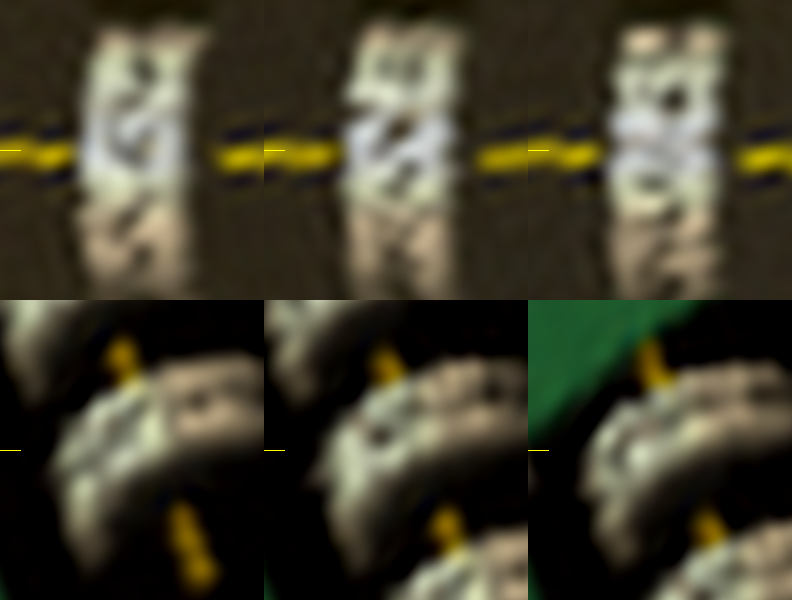

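View pics/st2.png

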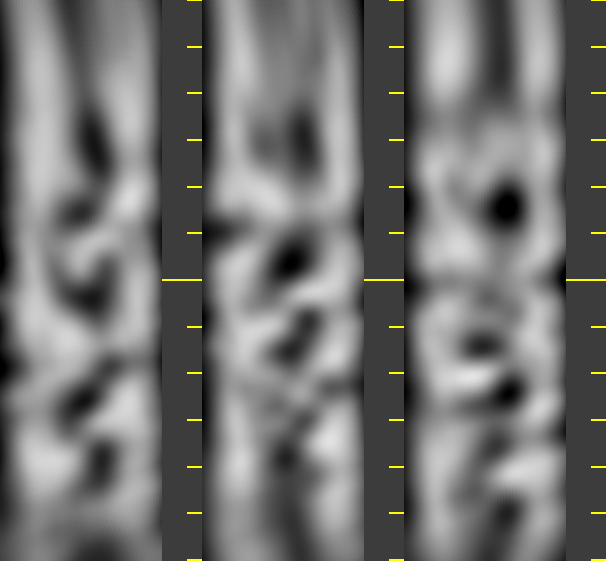

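```bash
python3 - <<'E'
from h import *
import pickle
def big(jobs,fn,F=30):
    t=[]
    for f,n,wy in jobs:
        im=pickle.load(open(f,"rb"))[n]
        u,v=proj(im,c2w(0,wy,.151))[0]
        # affine from local tangent: y axis and x axis
        p0,px,py=proj(im,np.array([c2w(0,wy,.1535),c2w(.01,wy,.1535),c2w(0,wy+.01,.1535)]))
        src=np.float32([p0,px,py]); c=np.array([130,290]); k=10*10.
        dst=np.float32([c,c+[0,-k],c+[-k,0]])
        w=cv2.warpAffine(im["color"].astype(np.float32),cv2.getAffineTransform(src,dst),(260,580),flags=cv2.INTER_CUBIC)
        g=w.mean(2); g=np.clip((g-60)*255/150,0,255).astype(np.uint8); cv2.line(g,(0,290),(12,290),255,2)
        t.append(g)
    cv2.imwrite(fn,np.hstack(t))
big([("d0.pkl","top",.042),("d2.pkl","top",.042),("d2.pkl","top",0)],"pics/b_top.png")
big([("d0.pkl","top",-.042),("d0.pkl","top",0),("d2.pkl","side",0)],"pics/b_top2.png")
E
```

```text
(no output)
```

View pics/b_top.png

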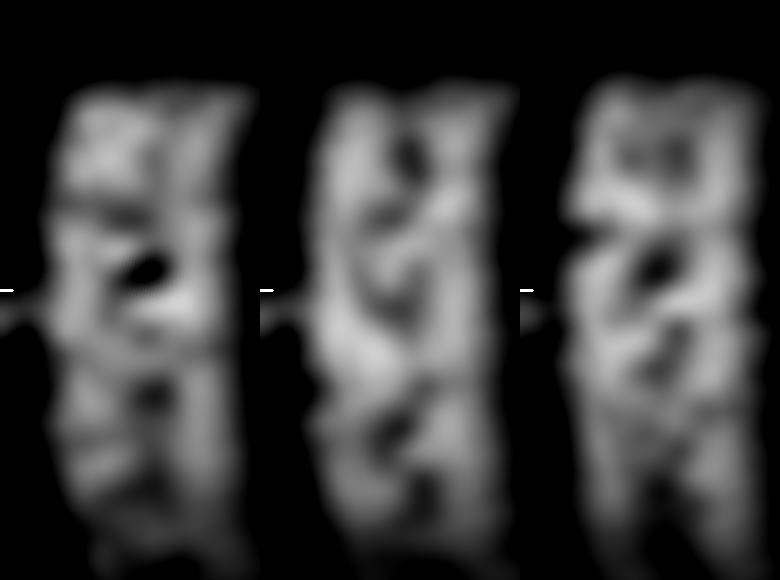

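View pics/b_top2.png

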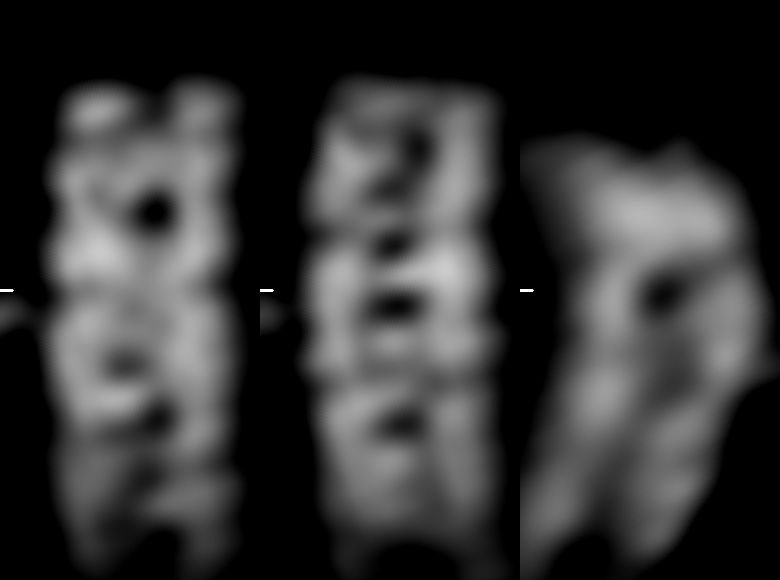

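```bash
cat >> h.py <<'E'
def edgeprof(im,wy,dz=.0028):
    u=unroll(im,wy,dz,8).mean(2); ph=np.linspace(1.2,-1.2,len(u)); y=np.linspace(9,-9,u.shape[1])
    out=[]
    for lo,hi in((5,7.5),(-7.5,-5),(-1.5,1.5)):
        s=u[:,(y>lo)&(y<hi)].mean(1); bg=cv2.GaussianBlur(s[:,None],(0,0),60)[:,0]; out.append(s/bg)
    return ph,out
def mins(ph,s):
    return [(round(float(ph[i]),2),round(float(s[i]),2)) for i in range(15,len(s)-15) if s[i]==s[i-15:i+16].min() and s[i]<.95]
E
python3 - <<'E'
from h import *
import pickle
A=pickle.load(open("d0.pkl","rb"));B=pickle.load(open("d2.pkl","rb"))
for nm,D in(("0",A),("2",B)):
  for wy in(.042,0,-.042):
    ph,o=edgeprof(D["top"],wy); print(nm,wy,"L",mins(ph,o[0]),"R",mins(ph,o[1]))
u=unroll(B["top"],0,.0028,4); r=u[...,0]/(u[...,1]+1); c=r[:,20:52].mean(1); print(c[::10].round(2))
E
```

```text
0 0.042 L [(0.36, 0.81), (-0.27, 0.85), (-0.95, 0.74)] R [(0.39, 0.91), (-0.24, 0.86)]
0 0 L [(0.99, 0.89), (0.22, 0.74), (-0.36, 0.87), (-0.97, 0.84)] R [(0.25, 0.91), (-0.34, 0.83), (-1.09, 0.79)]
0 -0.042 L [(0.69, 0.83), (0.31, 0.95), (-0.02, 0.82), (-0.54, 0.87)] R [(0.74, 0.93), (0.0, 0.9), (-0.67, 0.89), (-0.96, 0.92)]
2 0.042 L [(0.23, 0.95), (-0.37, 0.81)] R [(0.21, 0.94), (-0.35, 0.9)]
2 0 L [(0.21, 0.61)] R [(0.24, 0.92), (-0.46, 0.83)]
2 -0.042 L [(0.7, 0.82), (0.31, 0.94), (-0.02, 0.82), (-0.54, 0.87)] R [(0.73, 0.93), (0.0, 0.91), (-0.67, 0.9)]
[1.07 1.07 1.06 1.04 1.02 1.   0.98 0.98 0.97 0.98 1.01 1.02 1.01 0.99
 0.98 0.98 0.99 1.04 1.08 1.09 1.09 1.09 1.08 1.08 1.08]
```

```bash
python3 - <<'E'
from h import *
import pickle
A=pickle.load(open("d2.pkl","rb"))
for n in("top","side"):
    im=A[n]; c=im["color"].astype(np.uint8); hsv=cv2.cvtColor(c,cv2.COLOR_RGB2HSV)
    m=cv2.inRange(hsv,(18,120,60),(35,255,255))
    k,l,st,ce=cv2.connectedComponentsWithStats(m)
    for i in range(1,k):
        P=ray(im,ce[i],.1378)[0]; d=P[:2]-O
        x,y=d@EX[:2],d@EY[:2]
        if abs(x)<.02 and abs(y)<.09 and st[i,4]<40:
            w=np.array([[p[0],p[1]] for p in np.argwhere(l==i)[:,::-1]]); wt=hsv[l==i][:,1].astype(float)
            q=ray(im,(w*wt[:,None]).sum(0)/wt.sum(),.1378)[0][:2]-O
            print(n,st[i,4],ce[i].round(1),"chest",np.round([q@EX[:2]*1000,q@EY[:2]*1000],1))
    # brass knob, patches
E
```

```text
top 11 [279.8 141.4] chest [ 2.1 64. ]
top 11 [294.7 145.4] chest [ 2.3 20.7]
top 11 [308.8 149.4] chest [  2.1 -20.8]
top 12 [323.9 153.5] chest [  2.2 -64.1]
side 5 [278.  182.8] chest [  1.9 -70.5]
side 3 [271.7 191.7] chest [  1.9 -27.1]
side 4 [265.5 200.5] chest [ 1.8 14.8]
side 9 [258.7 210.4] chest [ 1.3 59.5]
```

```bash
cat >> h.py <<'E'
O=O+0.0019*EX[:2]
E
python3 - <<'E'
from h import *
import pickle
print(O)
B=pickle.load(open("d2.pkl","rb"));A=pickle.load(open("d0.pkl","rb"))
for nm,D in(("0",A),("2",B)):
 for n in("top",):
  for wy in(.042,0,-.042):
    ph,o=edgeprof(D[n],wy); print(nm,n,wy,"L",mins(ph,o[0]),"R",mins(ph,o[1]))
strips([(B["top"],.042),(B["top"],0),(B["top"],-.042)],"pics/st2b.png")
E
```

```text
[0.62914093 0.04282993]
0 top 0.042 L [(0.27, 0.82), (-0.33, 0.85), (-1.05, 0.73)] R [(0.3, 0.92), (-0.3, 0.86)]
0 top 0 L [(0.82, 0.88), (0.14, 0.74), (-0.43, 0.87), (-1.07, 0.82)] R [(0.17, 0.92), (-0.41, 0.83)]
0 top -0.042 L [(0.57, 0.86), (-0.09, 0.83), (-0.62, 0.87)] R [(-0.07, 0.9), (-0.74, 0.88)]
2 top 0.042 L [(-0.44, 0.82)] R [(0.13, 0.94), (-0.42, 0.9)]
2 top 0 L [(0.13, 0.61)] R [(0.16, 0.92), (-0.53, 0.82)]
2 top -0.042 L [(0.57, 0.85), (0.22, 0.95), (-0.09, 0.82), (-0.62, 0.86)] R [(-0.07, 0.91), (-0.74, 0.88)]
```

View pics/st2b.png

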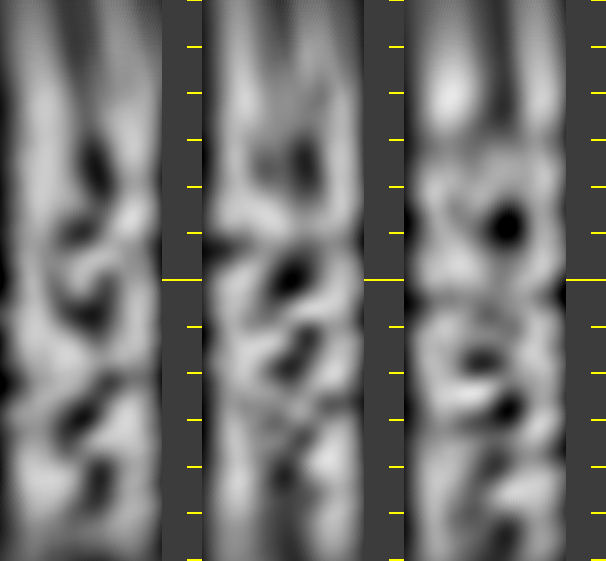

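Emit:
{"op": "move_arm", "data": {"series": [[[0.012,0.033,0,0,0,0,0],[0.012,0.033,0,0,0,0,0],[0.012,0.033,0,0,0,0,0],[0.012,0.033,0,0,0,0,0],[0.012,0.033,0,0,0,0,0],[0.0124,0.033,-0.01,0,0,0,0],[0,0,-0.02,0,0,0,0],[0,0,0,0,0,0,0],[0,0,0,0,0,0,0]]]}}

```text
clock: 11.67
position: [0.629, 0.0047, 0.1753]
ee_rot: [0.0, 0.992, -0.124, -0.002]
contact_force: [0.0, 0.1, -0.9]
width: 0.0
```

Emit:
{"op": "move_arm", "data": {"series": [[[-0.0005,-0.005,-0.006,0,0,0,0],[0,0,-0.003,0,0,0,0],[0,0,-0.0015,0,0,0,0],[0,0,-0.0015,0,0,0,0],[0,0,-0.0012,0,0,0,0],[0,0,0,0,0,0,0]]]}}

```text
clock: 12.17
position: [0.6296, -0.0021, 0.164]
ee_rot: [0.001, 0.992, -0.125, 0.0]
contact_force: [-2.1, -2.0, 4.5]
width: -0.0001
```

Emit:
{"op": "move_arm", "data": {"series": [[[0,0,-0.0012,0,0,0,0],[-0.0019,0.0005,0,0,0,0,0],[-0.0019,0.0005,0,0,0,0,0],[-0.0019,0.0005,0,0,0,0,0],[-0.0019,0.0005,0,0,0,0,0],[-0.0019,0.0005,0,0,0,0,0],[-0.0019,0.0005,0,0,0,0,0],[-0.0019,0.0005,0,0,0,0,0],[-0.0019,0.0005,0,0,0,0,0],[-0.0019,0.0005,0,0,0,0,0],[-0.0019,0.0005,0,0,0,0,0],[0,0,0,0,0,0,0]]]}}

```text
clock: 13.17
position: [0.6124, 0.0025, 0.1637]
ee_rot: [0.001, 0.992, -0.125, 0.003]
contact_force: [1.1, -3.5, 5.6]
width: -0.0
```

Emit:
{"op": "move_arm", "data": {"series": [[[0,0,0.008,0,0,0,0],[0.0095,-0.0025,0,0,0,0,0],[0.009,-0.0025,0,0,0,0,0],[0,0,0,0,0,0,0],[0,0,-0.004,0,0,0,0],[0,0,-0.002,0,0,0,0],[0,0,-0.0015,0,0,0,0],[0,0,0,0,0,0,0]]]}}

```text
clock: 13.83
position: [0.6298, -0.001, 0.1632]
ee_rot: [-0.0, 0.992, -0.125, 0.001]
contact_force: [0.6, 0.5, 6.2]
width: 0.0002
```

Emit:
{"op": "move_arm", "data": {"series": [[[-0.0019,0.0005,-0.0006,0,0,0,0],[-0.0019,0.0005,0,0,0,0,0],[-0.0019,0.0005,0,0,0,0,0],[-0.0019,0.0005,0,0,0,0,0],[-0.0019,0.0005,0,0,0,0,0],[-0.0019,0.0005,0,0,0,0,0],[-0.0019,0.0005,0,0,0,0,0],[-0.0019,0.0005,0,0,0,0,0],[-0.0019,0.0005,0,0,0,0,0],[-0.0019,0.0005,0,0,0,0,0],[0,0,0,0,0,0,0]]]}}

```text
clock: 14.75
position: [0.6113, 0.0038, 0.1634]
ee_rot: [0.0, 0.992, -0.125, 0.002]
contact_force: [0.8, -1.2, 6.8]
width: -0.0001
```

Emit:
{"op": "move_arm", "data": {"series": [[[0,0,0.01,0,0,0,0],[0,0,0.008,0,0,0,0],[0.008,0.02,0,0,0,0,0],[0.008,0.0195,0,0,0,0,0],[0,0,0,0,0,0,0],[0,0,-0.011,0,0,0,0],[0,0,-0.003,0,0,0,0],[0,0,-0.0015,0,0,0,0],[0,0,-0.0015,0,0,0,0],[0,0,-0.0005,0,0,0,0],[0,0,0,0,0,0,0]]]}}

```text
clock: 15.67
position: [0.6253, 0.0433, 0.1633]
ee_rot: [-0.0, 0.992, -0.125, -0.0]
contact_force: [-2.4, 2.6, 7.4]
width: 0.0001
```

Emit:
{"op": "move_arm", "data": {"series": [[[0.0016,-0.0004,0,0,0,0,0],[0.0016,-0.0004,0,0,0,0,0],[0.0016,-0.0004,0,0,0,0,0],[0,0,0,0,0,0,0]]]}}

```text
clock: 16.0
position: [0.6304, 0.042, 0.1634]
ee_rot: [-0.0, 0.992, -0.125, -0.0]
contact_force: [-1.4, 1.8, 6.6]
width: 0.0
```

Emit:
{"op": "move_arm", "data": {"series": [[[0,0,0.01,0,0,0,0],[0,0,0.008,0,0,0,0],[0.0036,0.021,0,0,0,0,0],[0.0036,0.021,0,0,0,0,0],[0,0,0,0,0,0,0],[0,0,-0.011,0,0,0,0],[0,0,-0.003,0,0,0,0],[0,0,-0.0015,0,0,0,0],[0,0,-0.0015,0,0,0,0],[0,0,-0.0005,0,0,0,0],[0,0,0,0,0,0,0]]]}}

```text
clock: 16.92
position: [0.6374, 0.0836, 0.1636]
ee_rot: [0.0, 0.992, -0.125, -0.0]
contact_force: [-2.5, -0.3, 6.3]
width: 0.0002
```

Emit:
{"op": "move_arm", "data": {"series": [[[0.0014,-0.0004,0,0,0,0,0],[0.0014,-0.0003,0,0,0,0,0],[0.001,-0.0003,0,0,0,0,0],[0,0,0,0,0,0,0]]]}}

```text
clock: 17.25
position: [0.6414, 0.0825, 0.1637]
ee_rot: [0.0, 0.992, -0.125, -0.0]
contact_force: [-2.0, 0.9, 4.9]
width: -0.0001
```

Emit:
{"op": "move_arm", "data": {"series": [[[0,0,0.015,0,0,0,0],[0,0,0.03,0,0,0,0],[-0.01,-0.04,0,0,0,0,0],[-0.01,-0.04,0,0,0,0,0],[-0.01,-0.04,0,0,0,0,0],[-0.01,-0.04,0,0,0,0,0],[-0.01,-0.04,0,0,0,0,0],[-0.01,-0.04,0,0,0,0,0],[-0.01,-0.04,0,0,0,0,0],[0,0,0,0,0,0,0]]]}}

```text
clock: 18.08
position: [0.5694, -0.2051, 0.2075]
ee_rot: [0.003, 0.992, -0.128, -0.001]
contact_force: [1.0, 0.9, 1.1]
width: 0.0001
```

```bash
python3 - <<'E'
from h import *
D=look('3',6)
for wy in(.042,0,-.042):
    ph,o=edgeprof(D["top"],wy); print(wy,"L",mins(ph,o[0]),"R",mins(ph,o[1]))
strips([(D["top"],.042),(D["top"],0),(D["top"],-.042)],"pics/st3.png")
u=unroll(D["top"],-.042,.0028,4); r=u[...,0]/(u[...,1]+1); c=r[:,20:52].mean(1); print(c[::10].round(2))
E
```

```text
0.042 L [(0.4, 0.94), (-0.33, 0.87), (-1.05, 0.79)] R [(-0.3, 0.89), (-1.04, 0.88)]
0 L [(0.27, 0.94), (-0.3, 0.87), (-1.06, 0.89)] R [(0.29, 0.89), (-0.29, 0.85)]
-0.042 L [(0.4, 0.88), (-0.18, 0.93), (-0.92, 0.82)] R [(0.42, 0.87), (-1.02, 0.75)]
[1.23 1.21 1.17 1.12 1.08 1.03 0.99 0.97 0.98 1.   1.02 1.02 1.01 0.98
 1.01 1.   0.98 1.   1.04 1.09 1.09 1.08 1.09 1.09 1.08]
```

View pics/wz3.png

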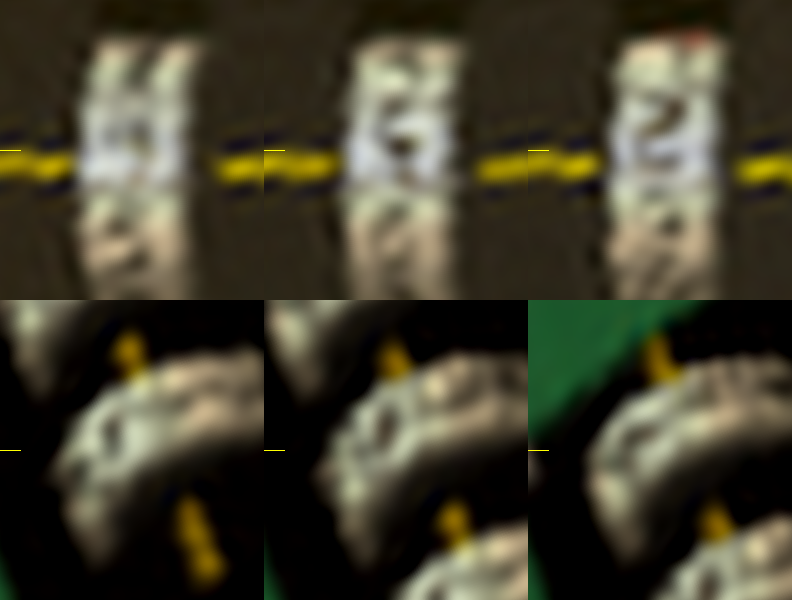

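View pics/st3.png

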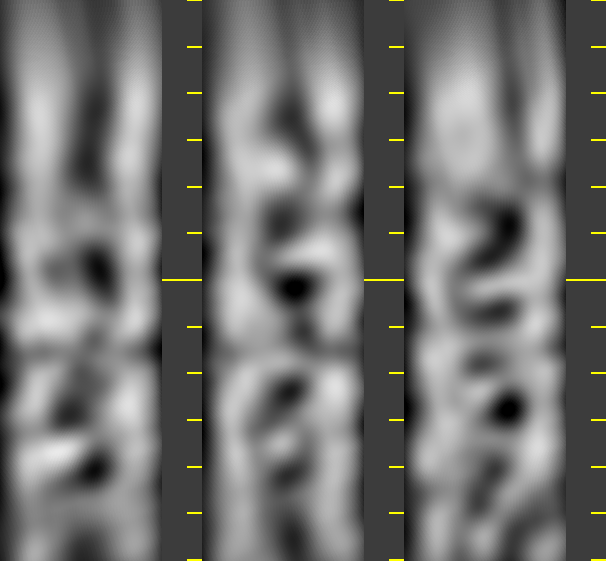

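```bash
python3 - <<'E'
from h import *
import pickle
A,B,C=[pickle.load(open(f"d{i}.pkl","rb")) for i in(0,2,3)]
def cell(im,wy,ctr,S=14,yo=0.0,half=.36):
    ph=np.linspace(ctr+half,ctr-half,int(2*half*26*S)); yy=np.linspace(8,-8,16*S)/1000+yo
    PH,YY=np.meshgrid(ph,yy,indexing="ij")
    X=c2w(0.026*np.sin(PH),wy+YY,0.1278+0.026*np.cos(PH)).reshape(-1,3)
    uv=proj(im,X).reshape(PH.shape+(2,)).astype(np.float32)
    u=cv2.remap(im["color"].astype(np.float32),uv[...,0],uv[...,1],cv2.INTER_CUBIC).mean(2)
    lo,hi=np.percentile(u,3),np.percentile(u,97)
    return cv2.resize(np.clip((u-lo)/(hi-lo)*255,0,255).astype(np.uint8),(130,150))
def row(L): return np.hstack([np.pad(c,3,constant_values=90) for c in L])
# known digits: left 4 (C), left5 (C), right 2 (C), right 3(C), right 4,5,6 (A)
r1=row([cell(C["top"],-.042,.1),cell(C["top"],-.042,-.52),cell(C["top"],.042,0),cell(A["top"],-.042,.23),cell(A["top"],-.042,-.39),cell(C["top"],.042,-.63)])[:, :800]
# mid unknown D-1: C .0 ; B -.19; A .50 ; D: A -.13; C -.62 ; D+1: A -.75
r2=row([cell(C["top"],0,0),cell(B["top"],0,-.19),cell(A["top"],0,.5),cell(A["top"],0,-.13),cell(C["top"],0,-.62),cell(A["top"],0,-.75)])[:, :800]
r3=row([cell(C["side"],0,0),cell(B["side"],0,-.19),cell(A["side"],0,.5),cell(A["side"],0,-.13),cell(C["side"],0,-.62),cell(A["side"],0,-.75)])[:, :800]
cv2.imwrite("pics/cells.png",np.vstack([r1,r2,r3]))
E
```

```text
(no output)
```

View pics/cells.png

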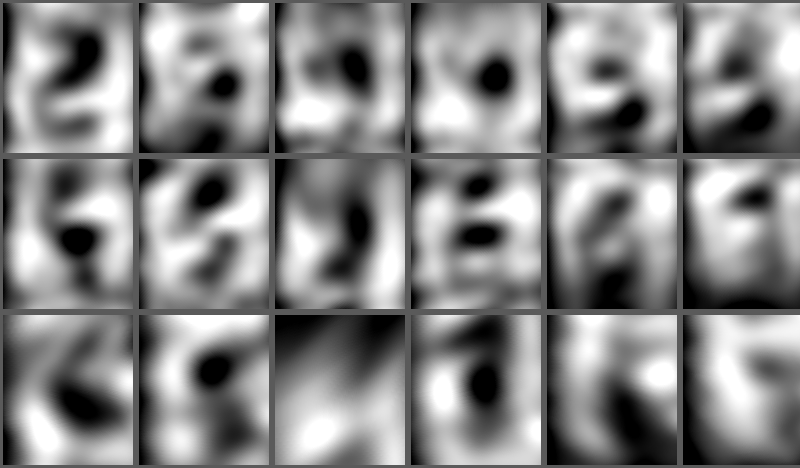

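Emit:
{"op": "move_arm", "data": {"series": [[[0.0084,0.0331,0,0,0,0,0],[0.0084,0.0331,0,0,0,0,0],[0.0084,0.0331,0,0,0,0,0],[0.0084,0.0331,0,0,0,0,0],[0.0084,0.0331,0,0,0,0,0],[0.0084,0.0331,-0.01,0,0,0,0],[0,0,-0.024,0,0,0,0],[0,0,0,0,0,0,0],[0,0,0,0,0,0,0]]]}}

```text
clock: 19.43
position: [0.6211, 0.0024, 0.1727]
ee_rot: [0.0, 0.992, -0.124, -0.002]
contact_force: [0.4, 0.1, -0.1]
width: 0.0
```

Emit:
{"op": "move_arm", "data": {"series": [[[0,0,-0.005,0,0,0,0],[0,0,-0.003,0,0,0,0],[0,0,-0.0015,0,0,0,0],[0,0,-0.0015,0,0,0,0],[0,0,0,0,0,0,0]]]}}

```text
clock: 19.85
position: [0.6226, 0.0009, 0.164]
ee_rot: [0.0, 0.992, -0.125, 0.001]
contact_force: [-1.1, -1.3, 4.6]
width: 0.0001
```

Emit:
{"op": "move_arm", "data": {"series": [[[0,0,-0.001,0,0,0,0],[-0.0014,0.0004,0,0,0,0,0],[-0.0014,0.0004,0,0,0,0,0],[-0.0008,0.0002,0,0,0,0,0],[0,0,0,0,0,0,0]]]}}

```text
clock: 20.27
position: [0.6207, 0.0014, 0.1639]
ee_rot: [0.001, 0.992, -0.125, 0.003]
contact_force: [0.9, -3.0, 5.6]
width: -0.0001
```

Emit:
{"op": "move_arm", "data": {"series": [[[-0.0008,0.0002,0,0,0,0,0],[0,0,0,0,0,0,0],[0,0,0.01,0,0,0,0],[0,0,0.008,0,0,0,0],[0,0.02,0,0,0,0,0],[0,0.023,0,0,0,0,0],[0,0,0,0,0,0,0],[0,0,-0.01,0,0,0,0],[0,0,0,0,0,0,0]]]}}

```text
clock: 21.02
position: [0.6167, 0.0459, 0.1683]
ee_rot: [0.0, 0.992, -0.125, -0.001]
contact_force: [-0.7, 0.4, 0.0]
width: -0.0001
```

Emit:
{"op": "move_arm", "data": {"series": [[[0.002,-0.0005,-0.0025,0,0,0,0],[0,0,-0.0015,0,0,0,0],[0,0,-0.0015,0,0,0,0],[0,0,-0.0015,0,0,0,0],[0,0,0,0,0,0,0]]]}}

```text
clock: 21.43
position: [0.6201, 0.0448, 0.1636]
ee_rot: [0.0, 0.992, -0.125, 0.0]
contact_force: [-2.3, -1.7, 5.8]
width: 0.0
```

Emit:
{"op": "move_arm", "data": {"series": [[[0.0019,-0.0005,-0.0005,0,0,0,0],[0.0019,-0.0005,0,0,0,0,0],[0.0019,-0.0005,0,0,0,0,0],[0.0019,-0.0005,0,0,0,0,0],[0.0019,-0.0005,0,0,0,0,0],[0.0019,-0.0005,0,0,0,0,0],[0.0019,-0.0005,0,0,0,0,0],[0.0019,-0.0005,0,0,0,0,0],[0.0019,-0.0005,0,0,0,0,0],[0,0,0,0,0,0,0]]]}}

```text
clock: 22.27
position: [0.637, 0.0405, 0.1635]
ee_rot: [0.0, 0.992, -0.125, 0.0]
contact_force: [-2.5, -1.2, 6.1]
width: 0.0001
```

Emit:
{"op": "move_arm", "data": {"series": [[[0,0,0.015,0,0,0,0],[0,0,0.03,0,0,0,0],[-0.01,-0.04,0,0,0,0,0],[-0.01,-0.04,0,0,0,0,0],[-0.01,-0.04,0,0,0,0,0],[-0.01,-0.04,0,0,0,0,0],[-0.01,-0.04,0,0,0,0,0],[-0.01,-0.04,0,0,0,0,0],[0,0,0,0,0,0,0]]]}}

```text
clock: 23.02
position: [0.5751, -0.2068, 0.2072]
ee_rot: [0.003, 0.992, -0.128, -0.0]
contact_force: [0.4, 0.1, 1.0]
width: -0.0001
```

```bash
python3 - <<'E'
from h import *
D=look('4',6)
for wy in(.042,0,-.042):
    ph,o=edgeprof(D["top"],wy); print(wy,"L",mins(ph,o[0]),"R",mins(ph,o[1]))
strips([(D["top"],.042),(D["top"],0),(D["top"],-.042)],"pics/st4.png")
for n in("top","side"):
    u=unroll(D[n],0,.0028,4); r=u[...,0]/(u[...,1]+1); c=r[:,20:52].mean(1); print(c[::10].round(2))
E
```

```text
0.042 L [(0.4, 0.93), (-0.33, 0.86), (-1.06, 0.78)] R [(-0.3, 0.88), (-0.91, 0.88), (-1.04, 0.89)]
0 L [(0.41, 0.92), (-0.3, 0.94), (-0.91, 0.8)] R [(-0.31, 0.93), (-0.89, 0.91)]
-0.042 L [(0.26, 0.67), (-0.53, 0.94)] R [(0.29, 0.82), (-0.38, 0.93), (-1.03, 0.76)]
[1.05 1.06 1.07 1.07 1.06 1.03 1.   0.99 0.99 0.99 1.   0.98 1.   1.03
 0.99 1.   0.98 1.   1.05 1.09 1.09 1.09 1.09 1.08 1.08]
[1.07 1.07 1.06 1.06 1.05 1.03 1.02 1.01 0.99 0.98 0.97 0.98 1.02 1.03
 0.98 0.97 0.98 1.   1.05 1.09 1.1  1.09 1.08 1.07 1.07]
```

View pics/wz4.png

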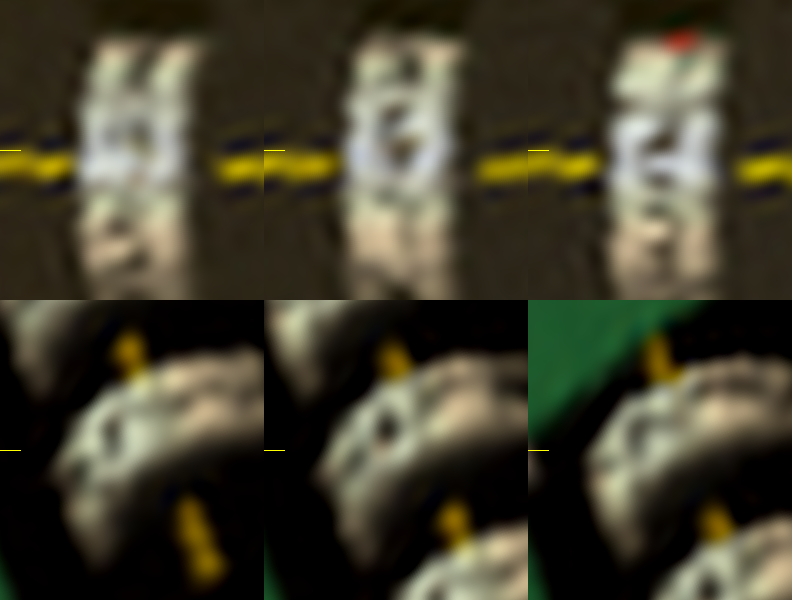

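View pics/st4.png

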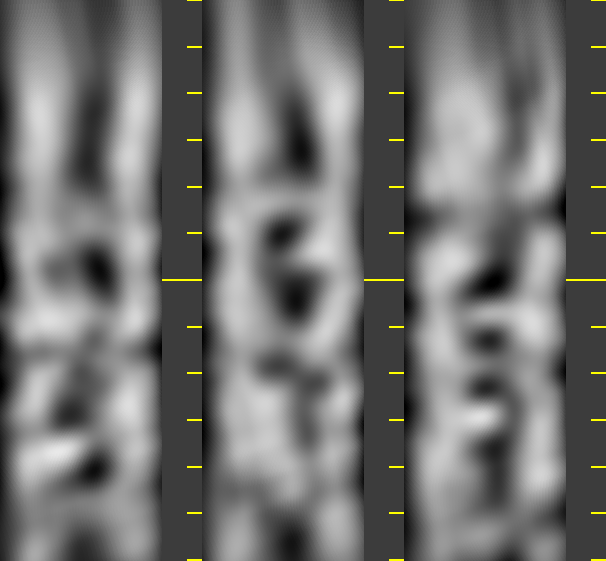

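Emit:
{"op": "move_arm", "data": {"series": [[[0.0065,0.0348,0,0,0,0,0],[0.0065,0.0348,0,0,0,0,0],[0.0065,0.0348,0,0,0,0,0],[0.0065,0.0348,0,0,0,0,0],[0.0065,0.0348,0,0,0,0,0],[0.0065,0.0348,0,0,0,0,0],[0.0065,0.0348,-0.01,0,0,0,0],[0,0,-0.024,0,0,0,0],[0,0,0,0,0,0,0],[0,0,0,0,0,0,0]]]}}

```text
clock: 24.45
position: [0.6213, 0.0451, 0.1723]
ee_rot: [0.001, 0.992, -0.124, -0.002]
contact_force: [-0.7, -1.1, -0.0]
width: -0.0002
```

Emit:
{"op": "move_arm", "data": {"series": [[[0,0,-0.005,0,0,0,0],[0,0,-0.002,0,0,0,0],[0,0,-0.0015,0,0,0,0],[0,0,-0.0015,0,0,0,0],[0,0,0,0,0,0,0]]]}}

```text
clock: 24.87
position: [0.6228, 0.0436, 0.1644]
ee_rot: [0.0, 0.992, -0.125, 0.001]
contact_force: [-1.1, -2.3, 4.2]
width: -0.0001
```

Emit:
{"op": "move_arm", "data": {"series": [[[0,0,-0.001,0,0,0,0],[0.0019,-0.0005,0,0,0,0,0],[0.0019,-0.0005,0,0,0,0,0],[0.0019,-0.0005,0,0,0,0,0],[0.0019,-0.0005,0,0,0,0,0],[0.0019,-0.0005,0,0,0,0,0],[0.0019,-0.0005,0,0,0,0,0],[0.0019,-0.0005,0,0,0,0,0],[0.0019,-0.0005,0,0,0,0,0],[0,0,0,0,0,0,0]]]}}

```text
clock: 25.7
position: [0.6376, 0.0399, 0.1635]
ee_rot: [0.001, 0.992, -0.125, 0.0]
contact_force: [-2.8, -1.6, 5.7]
width: -0.0002
```

Emit:
{"op": "move_arm", "data": {"series": [[[0,0,0.015,0,0,0,0],[0,0,0.03,0,0,0,0],[-0.01,-0.04,0,0,0,0,0],[-0.01,-0.04,0,0,0,0,0],[-0.01,-0.04,0,0,0,0,0],[-0.01,-0.04,0,0,0,0,0],[-0.01,-0.04,0,0,0,0,0],[-0.01,-0.04,0,0,0,0,0],[0,0,0,0,0,0,0]]]}}

```text
clock: 26.45
position: [0.5759, -0.2069, 0.2072]
ee_rot: [0.003, 0.992, -0.128, -0.0]
contact_force: [-0.0, 0.2, 0.4]
width: -0.0002
```

```bash
python3 - <<'E'
from h import *
D=look('5',6)
for wy in(.042,0,-.042):
    ph,o=edgeprof(D["top"],wy); print(wy,"L",mins(ph,o[0]),"R",mins(ph,o[1]))
strips([(D["top"],.042),(D["top"],0),(D["top"],-.042)],"pics/st5.png")
E
```

```text
0.042 L [(0.4, 0.94), (-0.33, 0.86), (-1.05, 0.77)] R [(-0.3, 0.88), (-0.91, 0.89), (-1.04, 0.89)]
0 L [(-0.3, 0.78), (-1.04, 0.74)] R [(0.28, 0.94), (-1.04, 0.87)]
-0.042 L [(0.26, 0.67)] R [(0.29, 0.82), (-0.37, 0.94), (-1.03, 0.76)]
```

View pics/wz5.png

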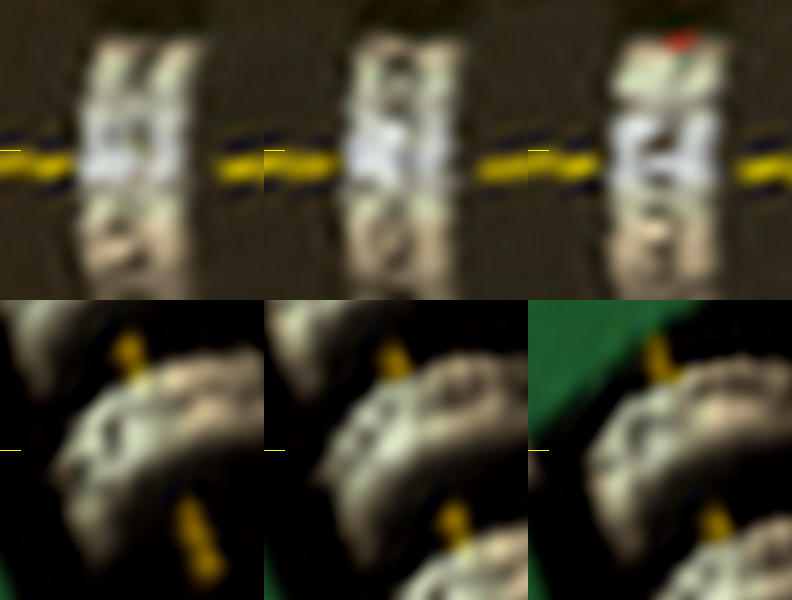

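View pics/st5.png

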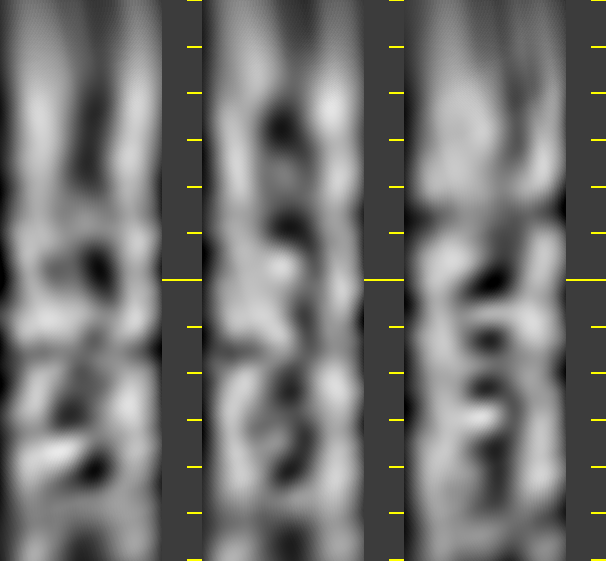

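Emit:
{"op": "move_arm", "data": {"series": [[[0.006,0.0348,0,0,0,0,0],[0.006,0.0348,0,0,0,0,0],[0.006,0.0348,0,0,0,0,0],[0.006,0.0348,0,0,0,0,0],[0.006,0.0348,0,0,0,0,0],[0.006,0.0348,-0.01,0,0,0,0],[0.005,0.0348,-0.02,0,0,0,0],[0,0,-0.006,0,0,0,0],[0,0,-0.002,0,0,0,0],[0,0,-0.003,0,0,0,0],[0,0,0,0,0,0,0]]]}}

```text
clock: 27.97
position: [0.6186, 0.0433, 0.1663]
ee_rot: [0.0, 0.992, -0.125, -0.0]
contact_force: [-1.2, 0.1, -0.1]
width: -0.0001
```

Emit:
{"op": "move_arm", "data": {"series": [[[0,0,-0.0015,0,0,0,0],[0,0,-0.0015,0,0,0,0],[0,0,-0.001,0,0,0,0],[0,0,0,0,0,0,0]]]}}

```text
clock: 28.3
position: [0.6192, 0.0431, 0.1636]
ee_rot: [0.0, 0.992, -0.125, 0.001]
contact_force: [-1.0, -2.1, 5.7]
width: 0.0001
```

Emit:
{"op": "move_arm", "data": {"series": [[[0.0019,-0.0005,-0.0005,0,0,0,0],[0.0019,-0.0005,0,0,0,0,0],[0.0019,-0.0005,0,0,0,0,0],[0.0019,-0.0005,0,0,0,0,0],[0.0019,-0.0005,0,0,0,0,0],[0.0019,-0.0005,0,0,0,0,0],[0.0019,-0.0005,0,0,0,0,0],[0.0019,-0.0005,0,0,0,0,0],[0.0019,-0.0005,0,0,0,0,0],[0.0019,-0.0005,0,0,0,0,0],[0.0019,-0.0005,0,0,0,0,0],[0,0,0,0,0,0,0]]]}}

```text
clock: 29.3
position: [0.6399, 0.0378, 0.1633]
ee_rot: [0.0, 0.992, -0.125, 0.001]
contact_force: [-0.5, -1.4, 5.8]
width: -0.0001
```

Emit:
{"op": "move_arm", "data": {"series": [[[0,0,0.015,0,0,0,0],[0,0,0.03,0,0,0,0],[-0.01,-0.04,0,0,0,0,0],[-0.01,-0.04,0,0,0,0,0],[-0.01,-0.04,0,0,0,0,0],[-0.01,-0.04,0,0,0,0,0],[-0.01,-0.04,0,0,0,0,0],[-0.01,-0.04,0,0,0,0,0],[0,0,0,0,0,0,0]]]}}

```text
clock: 30.05
position: [0.5776, -0.2093, 0.2069]
ee_rot: [0.003, 0.992, -0.128, -0.0]
contact_force: [0.3, -0.1, -0.6]
width: 0.0001
```

```bash
python3 - <<'E'
from h import *
D=look('6',4)
for wy in(.042,0,-.042):
    ph,o=edgeprof(D["top"],wy); print(wy,"L",mins(ph,o[0]),"R",mins(ph,o[1]))
strips([(D["top"],.042),(D["top"],0),(D["top"],-.042)],"pics/st6.png")
for n in("top","side"):
    u=unroll(D[n],0,.0028,4); r=u[...,0]/(u[...,1]+1); c=r[:,20:52].mean(1); print(c[::10].round(2))
E
```

```text
0.042 L [(0.4, 0.93), (-0.33, 0.86), (-1.06, 0.78)] R [(0.29, 0.95), (-0.3, 0.88), (-0.92, 0.88), (-1.03, 0.88)]
0 L [(0.5, 0.94), (-0.2, 0.94), (-0.42, 0.94), (-0.77, 0.78), (-1.08, 0.89)] R [(-0.74, 0.91)]
-0.042 L [(0.26, 0.67)] R [(0.29, 0.82), (-0.38, 0.94), (-1.03, 0.76)]
[1.07 1.07 1.08 1.08 1.07 1.03 1.   0.99 1.   1.   1.01 0.98 0.99 1.
 1.   0.99 0.98 1.   1.05 1.09 1.09 1.2  1.61 1.53 1.41]
[1.09 1.09 1.08 1.07 1.06 1.05 1.04 1.02 0.99 0.97 0.97 0.98 1.02 1.01
 0.98 0.97 0.97 0.99 1.05 1.09 1.1  1.17 1.49 1.78 1.5 ]
```

View pics/wz6.png

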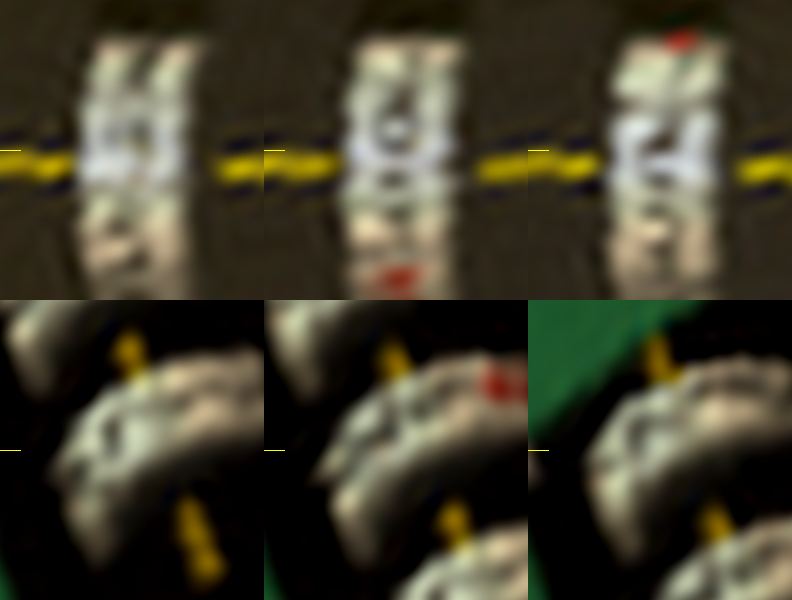

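View pics/st6.png

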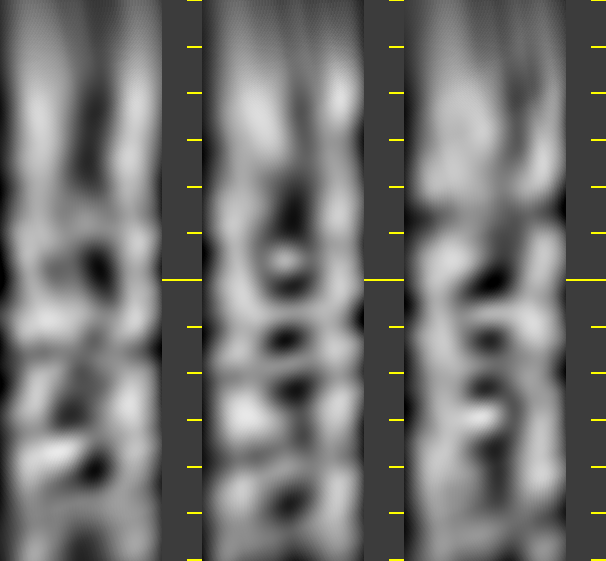

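Emit:
{"op": "move_arm", "data": {"series": [[[0.0088,0.0347,0,0,0,0,0],[0.0088,0.0347,0,0,0,0,0],[0.0088,0.0347,0,0,0,0,0],[0.0088,0.0347,0,0,0,0,0],[0.0088,0.0347,0,0,0,0,0],[0.0088,0.0347,-0.01,0,0,0,0],[0.0088,0.0347,-0.02,0,0,0,0],[0,0,-0.006,0,0,0,0],[0,0,-0.002,0,0,0,0],[0,0,-0.003,0,0,0,0],[0,0,0,0,0,0,0]]]}}

```text
clock: 31.37
position: [0.6409, 0.0411, 0.1658]
ee_rot: [0.0, 0.992, -0.125, -0.0]
contact_force: [-0.6, -0.0, -0.0]
width: -0.0001
```

Emit:
{"op": "move_arm", "data": {"series": [[[0,0,-0.0015,0,0,0,0],[0,0,-0.0015,0,0,0,0],[0,0,-0.001,0,0,0,0],[0,0,0,0,0,0,0]]]}}

```text
clock: 31.7
position: [0.6416, 0.0407, 0.1632]
ee_rot: [0.0, 0.992, -0.125, 0.001]
contact_force: [-0.4, -0.5, 5.6]
width: -0.0
```

Emit:
{"op": "move_arm", "data": {"series": [[[-0.0019,0.0005,-0.0006,0,0,0,0],[-0.0019,0.0005,0,0,0,0,0],[-0.0019,0.0005,0,0,0,0,0],[-0.0019,0.0005,0,0,0,0,0],[-0.0019,0.0005,0,0,0,0,0],[-0.0019,0.0005,0,0,0,0,0],[-0.0019,0.0005,0,0,0,0,0],[-0.0019,0.0005,0,0,0,0,0],[-0.0019,0.0005,0,0,0,0,0],[-0.0019,0.0005,0,0,0,0,0],[-0.0014,0.0004,0,0,0,0,0],[0,0,0,0,0,0,0]]]}}

```text
clock: 32.7
position: [0.6229, 0.0455, 0.1636]
ee_rot: [0.001, 0.992, -0.125, 0.003]
contact_force: [1.6, -2.5, 5.5]
width: -0.0002
```

Emit:
{"op": "move_arm", "data": {"series": [[[-0.001,0.0003,0,0,0,0,0],[-0.001,0.0002,0,0,0,0,0],[0,0,0,0,0,0,0]]]}}

```text
clock: 32.95
position: [0.6209, 0.046, 0.1635]
ee_rot: [0.001, 0.992, -0.125, 0.003]
contact_force: [0.5, -1.8, 6.0]
width: 0.0
```

Emit:
{"op": "move_arm", "data": {"series": [[[0,0,0.015,0,0,0,0],[0,0,0.03,0,0,0,0],[-0.018,-0.037,0,0,0,0,0],[-0.018,-0.037,0,0,0,0,0],[-0.018,-0.037,0,0,0,0,0],[-0.018,-0.037,0,0,0,0,0],[-0.018,-0.037,0,0,0,0,0],[-0.015,-0.038,0,0,0,0,0],[0,0,0,0,0,0,0]]]}}

```text
clock: 33.7
position: [0.5109, -0.1825, 0.2066]
ee_rot: [0.003, 0.992, -0.128, -0.0]
contact_force: [-0.3, -0.6, 0.5]
width: -0.0004
```

```bash
python3 - <<'E'
from h import *
D=look('7',6)
for wy in(.042,0,-.042):
    ph,o=edgeprof(D["top"],wy); print(wy,"L",mins(ph,o[0]),"R",mins(ph,o[1]))
strips([(D["top"],.042),(D["top"],0),(D["top"],-.042)],"pics/st7.png")
E
```

```text
0.042 L [(0.39, 0.94), (-0.33, 0.86), (-1.05, 0.77)] R [(0.3, 0.95), (-0.3, 0.88), (-1.05, 0.88)]
0 L [(0.27, 0.67), (-0.32, 0.94), (-1.05, 0.79)] R [(0.28, 0.87), (-1.04, 0.84)]
-0.042 L [(0.26, 0.68), (-0.52, 0.95)] R [(0.29, 0.82), (-0.38, 0.93), (-1.03, 0.75)]
```

View pics/wz7.png

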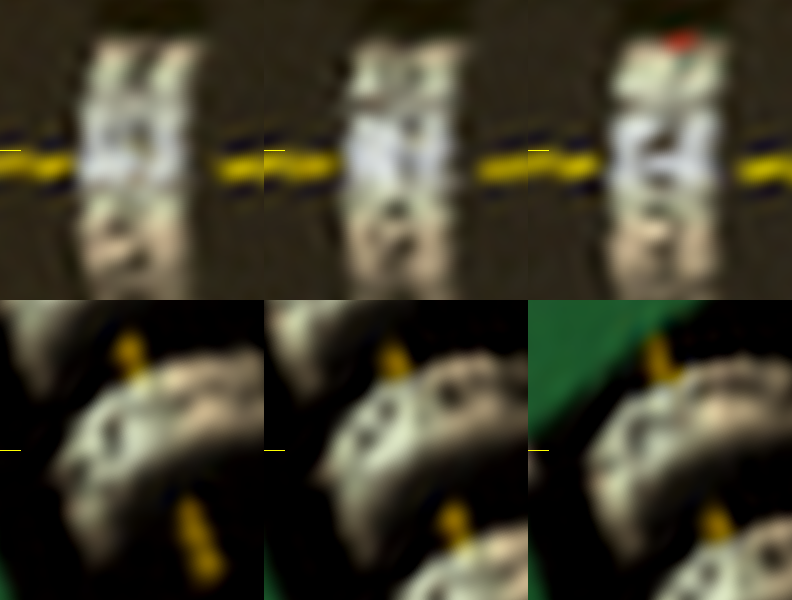

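View pics/st7.png

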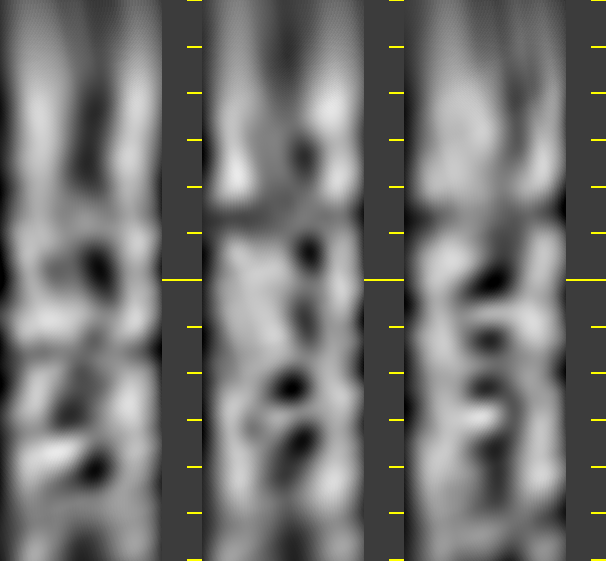

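Emit:
{"op": "move_arm", "data": {"series": [[[0.0047,0.0317,0,0,0,0,0],[0.0047,0.0317,0,0,0,0,0],[0.0047,0.0317,0,0,0,0,0],[0.0047,0.0317,0,0,0,0,0],[0.0047,0.0317,0,0,0,0,0],[0.0047,0.0317,0,0,0,0,0],[0,0,0,0,0,0,0],[0,0,0,0,0,0,0],[0,0,0,0,0,0,0]]]}}

```text
clock: 35.05
position: [0.5419, 0.0147, 0.2062]
ee_rot: [0.0, 0.992, -0.124, -0.0]
contact_force: [0.5, 0.2, 0.4]
width: 0.0001
```

```bash
python3 - <<'E'
from h import *
p=manip.get_state()["position"]; d=p[:2]-O; print(p, d@EX[:2],d@EY[:2])
import pickle
D=pickle.load(open("d7.pkl","rb"))
for n in D:
    im=D[n];hsv=cv2.cvtColor(im["color"].astype(np.uint8),cv2.COLOR_RGB2HSV)
    m=cv2.inRange(hsv,(10,140,90),(22,255,255)); u,v=proj(im,c2w(-.075,-.02,.16))[0].astype(int)
    z=np.zeros_like(m); z[v-5:v+6,u-5:u+6]=m[v-5:v+6,u-5:u+6]; c=np.argwhere(z>0).mean(0)[::-1]
    q=ray(im,c,.157)[0][:2]-O; print(n,c,q@EX[:2],q@EY[:2])
E
```

```text
[0.54188594 0.01467743 0.20624736] -0.07757741045523353 -0.04886454212621601
top [301.54285714 172.68571429] -0.07417794999686411 -0.02138783440733122
side [292.  193.5] -0.07253329265973232 -0.028779370105485154
```

Emit:
{"op": "move_arm", "data": {"series": [[[0.0025,-0.0005,-0.02,0,0,0,0],[0,0,-0.015,0,0,0,0],[0,0,-0.007,0,0,0,0],[0,0,-0.004,0,0,0,0],[0,0,-0.003,0,0,0,0],[0,0,0,0,0,0,0],[0,0,0,0,0,0,0]]]}}

```text
clock: 35.63
position: [0.5448, 0.0139, 0.1579]
ee_rot: [0.0, 0.992, -0.125, 0.0]
contact_force: [-0.9, 0.6, -0.5]
width: 0.0003
```

Emit:
{"op": "move_arm", "data": {"series": [[[0.0005,0.0019,0,0,0,0,0],[0.0005,0.0019,0,0,0,0,0],[0.0005,0.0019,0,0,0,0,0],[0.0005,0.0019,0,0,0,0,0],[0.0005,0.0019,0,0,0,0,0],[0.0005,0.0019,0,0,0,0,0],[0.0005,0.0019,0,0,0,0,0],[0,0,0,0,0,0,0]]]}}

```text
clock: 36.3
position: [0.5483, 0.0279, 0.1575]
ee_rot: [0.0, 0.992, -0.125, 0.0]
contact_force: [-0.1, -2.5, 2.4]
width: -0.0001
```

Emit:
{"op": "move_arm", "data": {"series": [[[0.0005,0.0019,0,0,0,0,0],[0.0005,0.0019,0,0,0,0,0],[0.0005,0.0019,0,0,0,0,0],[0.0005,0.0019,0,0,0,0,0],[0.0005,0.0019,0,0,0,0,0],[0.0005,0.0019,0,0,0,0,0],[0.0005,0.0019,0,0,0,0,0],[0.0005,0.0019,0,0,0,0,0],[0.0005,0.0019,0,0,0,0,0],[0.0005,0.0019,0,0,0,0,0],[0.0005,0.0019,0,0,0,0,0],[0.0005,0.0019,0,0,0,0,0],[0.0005,0.0019,0,0,0,0,0],[0,0,0,0,0,0,0]]]}}

```text
clock: 37.47
position: [0.5545, 0.0528, 0.1573]
ee_rot: [-0.0, 0.992, -0.125, -0.0]
contact_force: [-0.2, -2.7, 1.1]
width: 0.0001
```

Emit:
{"op": "move_arm", "data": {"series": [[[0.0003,0.001,0,0,0,0,0],[0.0003,0.001,0,0,0,0,0],[0.0002,0.001,0,0,0,0,0],[0.0002,0.001,0,0,0,0,0],[0.0003,0.001,0,0,0,0,0],[0,0,0,0,0,0,0]]]}}

```text
clock: 37.97
position: [0.5557, 0.0575, 0.1572]
ee_rot: [-0.0, 0.992, -0.125, -0.0]
contact_force: [-0.1, -2.3, 1.0]
width: -0.0003
```

Emit:
{"op": "move_arm", "data": {"series": [[[0.0003,0.001,0,0,0,0,0],[0.0003,0.001,0,0,0,0,0],[0.0002,0.001,0,0,0,0,0],[0,0,0,0,0,0,0]]]}}

```text
clock: 38.3
position: [0.556, 0.0585, 0.1573]
ee_rot: [0.002, 0.992, -0.124, -0.001]
contact_force: [-1.6, -7.3, 2.7]
width: 0.0001
```

Emit:
{"op": "move_arm", "data": {"series": [[[0,0,0,0,0,0,0],[-0.0012,-0.005,0,0,0,0,0],[-0.0025,-0.01,0,0,0,0,0],[0,0,0.02,0,0,0,0],[0,0,0.03,0,0,0,0],[-0.015,-0.035,0,0,0,0,0],[-0.015,-0.035,0,0,0,0,0],[-0.015,-0.035,0,0,0,0,0],[-0.01,-0.035,0,0,0,0,0],[-0.01,-0.035,0,0,0,0,0],[0,-0.035,0,0,0,0,0],[0,0,0,0,0,0,0]]]}}

```text
clock: 39.3
position: [0.4879, -0.1704, 0.2073]
ee_rot: [0.002, 0.992, -0.127, 0.001]
contact_force: [0.3, 0.2, 0.0]
width: 0.0004
```

```bash
python3 - <<'E'
from h import *
D=look('8',6)
for wy in(.042,0,-.042):
    ph,o=edgeprof(D["top"],wy); print(wy,"L",mins(ph,o[0]),"R",mins(ph,o[1]))
a=np.clip(D["top"]["color"]*1.4,0,255).astype(np.uint8)[95:220,225:380,::-1]; cv2.imwrite("pics/t8z.png",cv2.resize(a,None,fx=4.8,fy=4.8,interpolation=cv2.INTER_CUBIC))
im=D["top"];hsv=cv2.cvtColor(im["color"].astype(np.uint8),cv2.COLOR_RGB2HSV)
m=cv2.inRange(hsv,(10,140,90),(22,255,255)); u,v=proj(im,c2w(-.075,.02,.16))[0].astype(int)
z=np.zeros_like(m); z[v-5:v+6,u-5:u+6]=m[v-5:v+6,u-5:u+6]; c=np.argwhere(z>0).mean(0)[::-1]
q=ray(im,c,.157)[0][:2]-O; print(c,q@EX[:2],q@EY[:2])
E
```

```text
0.042 L [(0.4, 0.94), (-0.33, 0.86), (-1.05, 0.77)] R [(-0.3, 0.88), (-0.91, 0.89)]
0 L [(0.27, 0.67), (-0.32, 0.94), (-1.05, 0.79)] R [(0.28, 0.87), (-1.05, 0.84)]
-0.042 L [(0.26, 0.68), (-0.52, 0.94)] R [(0.29, 0.82), (-0.38, 0.93), (-1.03, 0.77)]
[287.67647059 169.08823529] -0.07489746565983416 0.017662313548087727
```

View pics/t8z.png

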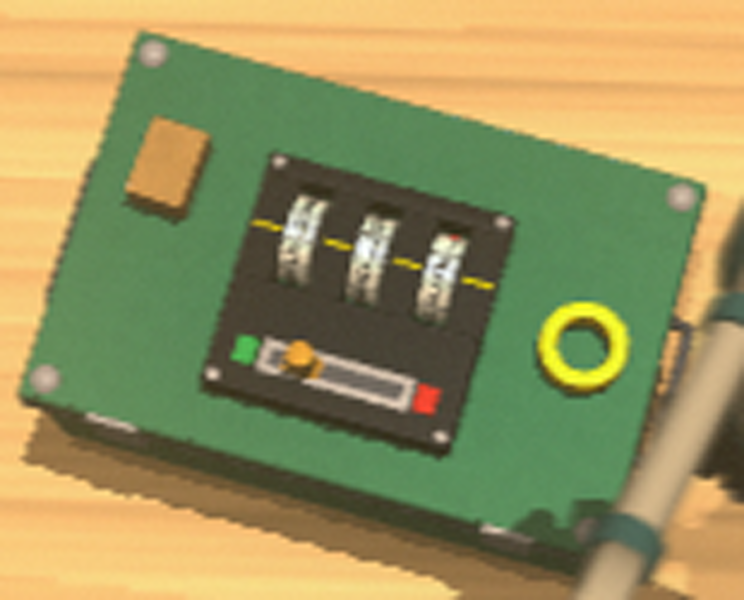

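View pics/wz8.png

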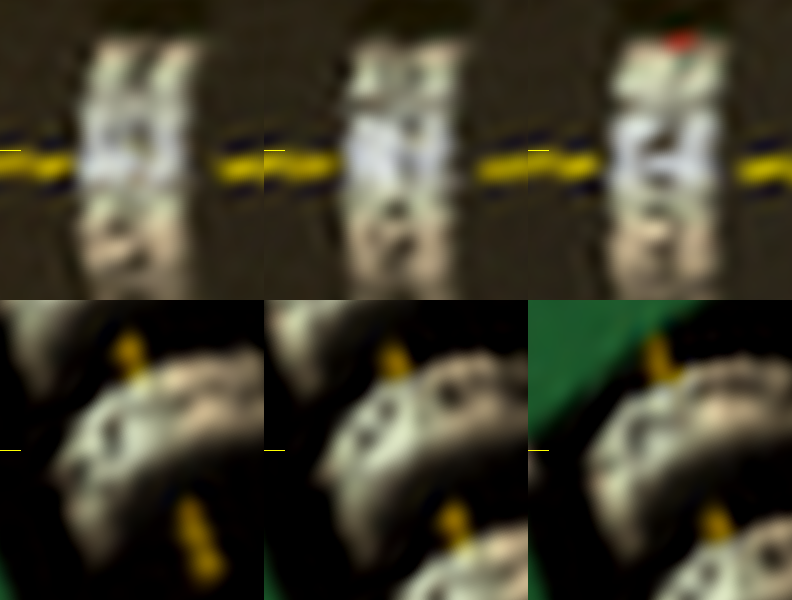

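```bash
python3 -c "
from rig import manip
print(manip.get_state()['clock'],manip.sign_off())"
```

```text
the job is handed in; nothing more can be done
39.9 None
```

I set the wheels to 4-7-2 with a fingertip, then slid the bolt left to its stop, let go, backed off clear and handed in at 39.9 s. `sign_off` reports no verdict, so these results are from my own checks.

- **Wheels:** in the last top picture, the marks between digits put 4, 7 and 2 about 0.00, -0.02 and -0.05 rad off the index strokes. The tolerance is 0.15 rad.
- **Bolt:** by the picture, the knob moved about 39 mm of its 40 mm. The push force rose from about 2.5 N to 7 N at the stop.
- **Forces and bystanders:** the highest press I read on a wheel was 8.6 N. The tape and chalk box look unmoved in the last top picture. I did not measure the other bystanders, but the arm never worked near them.

Three things disagreed along the way:

- **Middle wheel:** I misread it at first; it really started near 6. I rolled it on until its red 0 showed, then back to 7. All of this was before the bolt moved.
- **Chest position:** my first fix from the chest's outline was 1.9 mm off against the index strokes, so I corrected it. The wheel angles depend on that correction.
- **Knob position:** the two cameras differed by about 7 mm along y when I looked before the push. I used the top view, which the push then confirmed.

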